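# Charge the ball mill and hold its selector at the third click

### The arm

A 6-joint arm with a two-finger parallel gripper is mounted at the origin on the work surface. World frame = base frame: x ahead of the robot, y to its left, z up, the work surface at z = 0. Lengths are in mm, angles in rad, forces in N, time in s.
With the tool pointing down it reaches from about 275 to 1000 mm from the base axis. Payload 8.4 kg.
Tool frame: the origin (TCP) lies at the very end of the fingers, on their centre line; the grasp point (between the pads) lies 19 mm behind it; z points along the fingers, y is the direction in which the jaws open and shut (so a half turn about z gives the same grasp; the last joint's range is limited). The gripper opens to 85 mm and grips with 20 to 120 N. Pads are 22 mm wide; open, the fingers measure 114 mm over their backs; the gripper's body (76 mm by 85 mm) begins 54 mm behind the grasp point. The pads swing forward as they close: fully open they stand 13 mm farther back than shut.
Start: joints at [-1.207, 0.353, 1.633, -0, 1.155, -0.002], TCP at [223.559, -583.652, 231.281] pointing down, gripper open.
Joint ranges: [-2.63, 2.63], [-0.92, 2.1], [0.06, 2.66], [-1.3, 4.44], [0, 2.69], [-3.02, 3.02]. Speed limits (rad/s): [2.22, 2.22, 2.79, 3.14, 3.14, 3.14].

### API

Orientations are given as [roll, pitch, yaw] about the fixed x, y, z axes, in that order (R = Rz(yaw) Ry(pitch) Rx(roll)).
In Python, from rig import sense, grab_frame, sign_off, masks_of gives the robot as it stands. The module is installed in compiled form; this text tells all that it offers.
- The arm moves only by the shell command python3 -m inch 'ROWS' [FORCE]. ROWS is JSON, a list of rows, each an object of numbers: "gripper": the finger opening in m, from 0 to 0.0854; "tx", "ty", "tz": the shift along the tool's x, y, z in m; "spin": the turn about the tool's z in degrees. In form: [{"gripper": .., "tx": .., "ty": .., "tz": .., "spin": ..}, ...]. A call has exactly 8 rows; each row shifts and turns the commanded pose from where the row before left it, along the tool's axes as they then stand; what a row does not reach is not made up. A row lasts 1/10 s, in which the tool goes at most 50 mm and 8.59 degrees, less where a joint would pass 70% of its speed; a pose out of reach is approached as far as the arm can. A call is refused whole if a number of a shift passes 0.05 or a number of a turn 8.59, either way. A call with a gripper value outside its range is refused whole. The fingers move at their own pace and stop on an object; FORCE is the grip in N (left out, the last holds). Time passes only in rows, so rows that do not move let the fingers close, or fill a call up. It gives the time, the measured TCP pose, the force and the opening at its end, in the units of the state.
- sense(): the state, without advancing time (a new reading comes with each control period).
- grab_frame(name): name is "side" or "top" or "wrist"; returns a dict with "pixels" (384x512x3 uint8, red, green, blue), "K" (3x3 intrinsics, pixels), "extrinsics" (4x4, takes a point from camera to world coordinates). Camera axes: x right, y down, z forward; pixel columns grow to the right and rows downward; lengths in mm; the calibration is good to about 2 mm. A picture is of the moment at which its call begins. There is no depth.
- sign_off(): hands the job in, once; it reports no verdict.
Trained networks look in the newest picture that a camera, given by its name, has taken for a name from the list of things; names that differ only in an ending like _2 or _b are one class to them, and where a whole thing is asked for, a point or a joint stands for the part that bears it (a point fixed in the world has none). Each returns a list of dicts, best first, with "conf" (0 to 1); they miss things now and then, are a little off and sometimes report something else, mostly with a low value. They report only what shows in the picture. A call takes as long as a camera call. They do not tell look-alikes from the thing itself.
- masks_of(camera, target): "pixels" (384x512 bool, what is visible of it) and "centre" ([row, column] in pixels, amid what is visible of it).
The state is a dict: "clock": time; "qpos": joint angles; "qvel": joint speeds; "joint_efforts": joint torques, N m; "eef_pos": TCP position; "tcp_rot": TCP orientation; "contact_force": force on the tool from outside, world axes, zero at the start; "wrist_torque": the same for the moment, N m; "opening": opening from 0.0 (shut) to 1.0 (fully open).
Only numpy, scipy, OpenCV 4.12 (cv2) and the standard library are available. Lean on these libraries where they do the work, as an engineer would, in place of code of your own. Each camera call takes 0.05 s, during which the arm holds its last target.

### The job

Tip all four white ceramic balls out of the blue cup into the steel bowl of the mill, then stand the empty cup upright on the bench and let go of it. Then grip the mill's blue selector knob, turn it clockwise to its third click without running on to the fourth, and finish while still gripping it there. Leave the bottle, flask and jar where they stand.

Things in the scene. Friction and masses are not known exactly. Their poses are not given: they have to be found in the camera images.
- cup_mid (a point): Loose open blue cup, 120 g, 62 mm high, straight-sided, outside diameter 56 mm; wall 3, floor 5 mm. Point: on its axis, half-way up (31 mm above the foot); z points out of the mouth. It holds the four balls at the start.
- ball0_center (a point): Centre of a white ceramic ball, 18 mm across, about 12 g; starts in the cup.
- ball1_center (a point): Centre of a white ceramic ball, 18 mm across, about 12 g; starts in the cup.
- ball2_center (a point): Centre of a white ceramic ball, 18 mm across, about 12 g; starts in the cup.
- ball3_center (a point): Centre of a white ceramic ball, 18 mm across, about 12 g; starts in the cup.
- bowl_floor (a point): Centre of the inner floor (55 mm above the bench) of the open steel bowl fixed on the white mill. Rim 95 mm above the bench, 144 mm across inside; floor 112 mm across. Axes: the mill's. The mill is fixed, 190 (its x) by 350 (y) by 50 mm high; the bowl centre is 75 mm towards +y from the mill's centre, the selector 115 mm towards -y.
- selector_grip (a point): Middle of the upright bar of the blue selector knob, on its vertical turning axis, 84 mm above the bench. Bar 46 long, 14 wide; its top is 7 mm above the point, its foot 23 mm below, on a round skirt 52 mm across. Axes turn with the knob: the bar lies 0.80 rad counter-clockwise (from above) from the point's x axis; at joint 0 these axes are the mill's. The end with the yellow line is the pointer.
- selector (a joint): Turn of the selector, rad, growing clockwise seen from above, 0 to 1.5. Starts between 0 and 0.14 in a free sector; then four sprung click stops at 0.5, 0.8, 1.1 and 1.4 (black marks on the dial); the third is 1.1. It resists with 0.2 to 0.4 N m on leaving a stop, gives way half-way and is drawn into the next stop, where it stays by itself.
- reagent_bottle: Bystander: amber bottle with blue cap, 54 mm across, 105 mm high; origin at the centre of its underside.
- flask: Bystander: red conical flask, 72 mm across at the foot, 98 mm high; origin at the centre of its underside.
- sample_jar: Bystander: glass jar with white lid, 60 mm across, 60 mm high; origin at the centre of its underside.
Not all that is in view belongs to the job. Of the things like the part that bears cup_mid, leave any that is yellow; of the rest the larger one is meant.

How it is judged:
By the outcome, as a careful person would: the job done as asked, in the order asked, and still so for the second after the job is handed in, while the arm keeps its last pose, push and grip.
It also fails if it takes over 72 s, if anything falls off the work surface, if the arm or the gripper's body presses on something with over 40 N, if the wrist force passes 120 N, or if a joint passes its speed limit or range.

## Working session

There is one attempt and no reset: what is moved stays moved. The work goes in short steps, Python scripts to look and compute and a shell command to move; the robot and the scene stay as the last step left them, time stands still between calls to the robot, and variables do not carry over. Pictures are saved under pics/ and viewed, and the job is handed in when it is done.

```bash
mkdir -p pics; ls
python3 - <<'E'
from rig import sense, grab_frame
import cv2,json,numpy as np
print(sense())
for n in ("side","top","wrist"):
    f=grab_frame(n); cv2.imwrite(f"pics/{n}0.png",f["pixels"][:,:,::-1]); print(n,np.round(f["K"],1).tolist(),np.round(f["extrinsics"],3).tolist())
E
```

```text
pics
{'clock': 0.0, 'qpos': array([-1.20739635e+00,  3.53644780e-01,  1.63414541e+00, -3.99671794e-05,
        1.15520851e+00, -2.43981999e-03]), 'qvel': array([ 5.79921099e-05,  3.17171773e-04, -7.09950881e-04,  7.80661677e-04,
       -5.04041037e-04, -4.57575789e-04]), 'joint_efforts': array([ 4.22282437e-04, -6.05250049e+01, -3.42066979e+01, -7.34922719e-05,
        9.25684551e-03,  4.73123620e-06]), 'eef_pos': array([ 223.37596226, -583.19924358,  230.55896533]), 'tcp_rot': array([-3.14018652e+00,  3.31118140e-05,  3.65855986e-01]), 'contact_force': array([0.39570653, 0.44907565, 0.44980589]), 'wrist_torque': array([-0.03087557, -0.01875417, -0.00435436]), 'opening': 1.002381348897978}
side [[488.5, 0.0, 258.0], [0.0, 488.5, 184.5], [0.0, 0.0, 1.0]] [[-0.9, -0.339, 0.272, 194.618], [-0.435, 0.682, -0.588, 618.964], [0.014, -0.648, -0.762, 970.595], [0.0, 0.0, 0.0, 1.0]]
top [[367.5, 0.0, 259.7], [0.0, 367.5, 191.5], [0.0, 0.0, 1.0]] [[0.006, -0.988, 0.152, 393.612], [-0.999, -0.001, 0.035, -49.804], [-0.034, -0.152, -0.988, 956.286], [0.0, 0.0, 0.0, 1.0]]
wrist [[313.6, 0.0, 253.6], [0.0, 313.6, 193.7], [0.0, 0.0, 1.0]] [[0.358, -0.895, -0.266, 292.499], [-0.934, -0.344, -0.1, -557.93], [-0.002, 0.285, -0.959, 373.687], [0.0, 0.0, 0.0, 1.0]]
```

View pics/side0.png

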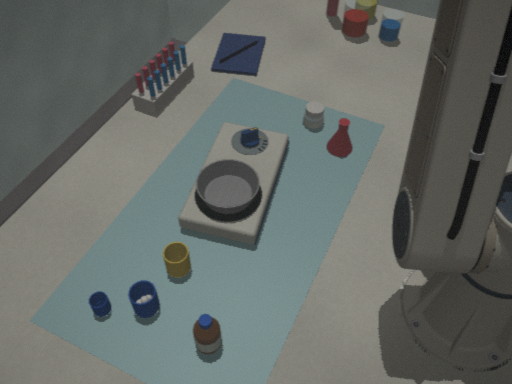

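View pics/top0.png

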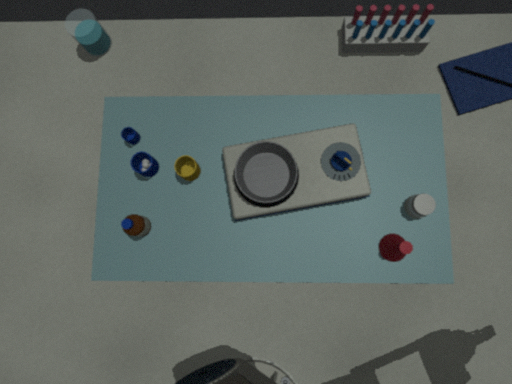

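View pics/wrist0.png

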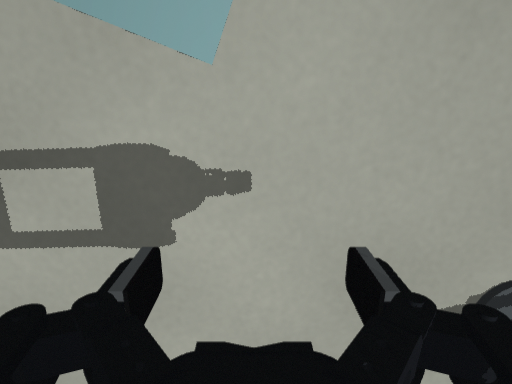

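The three cups in the side view are a large blue one at (145,299) holding white balls, a small blue one at (100,304), and a yellow one at (177,260). The large blue one is meant: it isn't yellow, it's the larger of the rest, and it holds the balls. I'll confirm that in a crop and measure with the masks.

```bash
cat > h.py <<'E'
import numpy as np, cv2
from rig import sense, grab_frame, masks_of
from scipy.optimize import minimize
def proj(P,f):
    E=f["extrinsics"]; p=(np.asarray(P,float)-E[:3,3])@E[:3,:3]; q=p@f["K"].T; return q[:,:2]/q[:,2:]
def ray(px,f,z):
    E=f["extrinsics"]; d=E[:3,:3]@np.linalg.solve(f["K"],[px[0],px[1],1]); c=E[:3,3]; return c+d*(z-c[2])/d[2]
def cyl(x,y,prof):
    a=np.linspace(0,2*np.pi,40,endpoint=False)
    return np.vstack([np.c_[x+r*np.cos(a),y+r*np.sin(a),0*a+z] for r,z in prof])
def sil(P,f,S=4):
    h=cv2.convexHull(proj(P,f).astype(np.float32)); m=np.zeros((384*S,512*S),np.uint8)
    cv2.fillConvexPoly(m,np.int32(np.round((h+.5)*S-.5)),1); return m
def fit(prof,obs,x0,S=4):
    T=[(f,cv2.resize(m.astype(np.uint8),None,fx=S,fy=S,interpolation=0)) for f,m in obs]
    def c(v):
        s=0
        for f,m in T:
            a=sil(cyl(v[0],v[1],prof),f,S); s+=1-(a&m).sum()/(a|m).sum()
        return s
    r=minimize(c,x0,method="Nelder-Mead",options=dict(initial_simplex=[x0,[x0[0]+15,x0[1]],[x0[0],x0[1]+15]],xatol=.2)); return r.x,r.fun
E
python3 - <<'E'
from h import *
F={n:grab_frame(n) for n in("side","top")}
import pickle
res={}
for t in ("cup_mid","ball0_center","reagent_bottle","flask","sample_jar","selector_grip","bowl_floor","selector"):
    for n in F:
        L=masks_of(n,t); res[t,n]=L
        for d in L: print(t,n,round(d["conf"],2),np.round(d["centre"]).tolist()[::-1],d["pixels"].sum())
pickle.dump((F,res),open("r.pkl","wb"))
p=F["side"]["pixels"][230:350,60:240,::-1]; q=F["top"]["pixels"][100:250,100:400,::-1]
cv2.imwrite("pics/c1.png",np.vstack([cv2.resize(p,(480,320),interpolation=2),cv2.resize(q,(480,240),interpolation=2)]))
p=F["side"]["pixels"][110:170,210:300,::-1]; q=F["top"]["pixels"][130:200,300:380,::-1]
cv2.imwrite("pics/c2.png",np.hstack([cv2.resize(p,(400,300),interpolation=2),cv2.resize(q,(343,300),interpolation=2)]))
E
```

```text
cup_mid side 0.97 [102.0, 304.0] 396
cup_mid side 0.72 [176.0, 258.0] 777
cup_mid side 0.55 [140.0, 296.0] 810
cup_mid top 0.96 [139.0, 165.0] 416
cup_mid top 0.7 [189.0, 166.0] 467
cup_mid top 0.63 [130.0, 138.0] 248
reagent_bottle side 0.82 [208.0, 332.0] 898
reagent_bottle top 0.69 [134.0, 221.0] 551
flask side 0.82 [340.0, 141.0] 638
flask top 0.56 [394.0, 250.0] 678
sample_jar side 0.57 [316.0, 114.0] 441
sample_jar side 0.56 [249.0, 137.0] 301
sample_jar side 0.47 [141.0, 295.0] 768
sample_jar top 0.55 [420.0, 204.0] 577
selector_grip side 0.55 [250.0, 138.0] 297
selector_grip top 0.74 [340.0, 158.0] 325
bowl_floor side 0.57 [237.0, 183.0] 8737
bowl_floor top 0.82 [295.0, 173.0] 10391
selector side 0.52 [250.0, 137.0] 355
selector top 0.92 [338.0, 161.0] 335
```

View pics/c1.png

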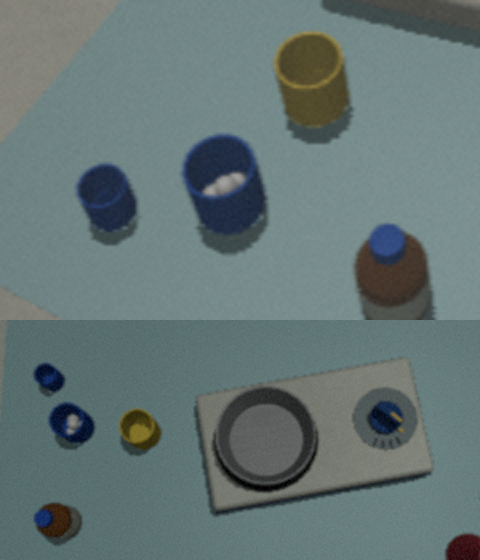

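View pics/c2.png

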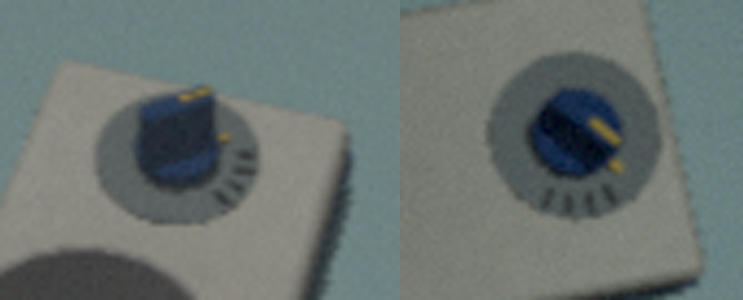

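The crop confirms it: the large blue cup, with white balls inside, is at side (145,299) and top (144,164). The selector pointer has a yellow line and the dial shows four black marks clockwise of it. Next I'll fit the poses.

```bash
cat > fitall.py <<'E'
from h import *
import pickle
F,res=pickle.load(open("r.pkl","rb"))
def get(t,n,c):
    return min(res[t,n],key=lambda d:np.hypot(*(np.array(d["centre"])[::-1]-c)))["pixels"]
obj={"cup_mid":([(28,0),(28,62)],(140,296),(139,165)),"small":([(20,0),(20,40)],(102,304),(130,138)),"yellow":([(28,0),(28,62)],(176,258),(189,166)),
"reagent_bottle":([(27,0),(27,65),(14,85),(14,105)],(208,332),(134,221)),"flask":([(36,0),(13,70),(13,98)],(340,141),(394,250)),"sample_jar":([(30,0),(30,60)],(316,114),(420,204))}
for k,(pr,a,b) in obj.items():
    t=k if k not in("small","yellow") else "cup_mid"
    ms=get(t,"side",a); mt=get(t,"top",b)
    x0=ray(b,F["top"],30)[:2]
    o=[(F["side"],ms),(F["top"],mt)]
    r=fit(pr,o,x0); print(k,x0.round(),"both",r[0].round(1),round(r[1],2),"side",fit(pr,o[:1],x0)[0].round(1),"top",fit(pr,o[1:],x0)[0].round(1))
# mill
S=4
T=[(F[n],cv2.resize(res["bowl_floor",n][0]["pixels"].astype(np.uint8),None,fx=S,fy=S,interpolation=0)) for n in F]
def pts(v):
    x,y,a=v; c,s=np.cos(a),np.sin(a); R=np.array([[c,-s],[s,c]])
    B=[(u*95,w*175,z) for u in(-1,1) for w in(-1,1) for z in (0,50)]
    B=np.array(B,float); B[:,:2]=B[:,:2]@R.T+[x,y]
    bc=R@[0,75]+[x,y]
    return B,cyl(bc[0],bc[1],[(75,95)])
def c(v,T=T):
    s=0
    for f,m in T:
        A,B=pts(v); a=sil(A,f)|sil(B,f); s+=1-(a&m).sum()/(a|m).sum()
    return s
x0=np.r_[ray((297,172),F["top"],50)[:2],0.1]
for sgn in(.1,-.1):
  x0[2]=sgn
  for TT in (T,T[:1],T[1:]):
    r=minimize(lambda v:c(v,TT),x0,method="Nelder-Mead",options=dict(initial_simplex=[x0,x0+[10,0,0],x0+[0,10,0],x0+[0,0,.1]],xatol=.05,fatol=1e-5))
    v=r.x;R=np.array([[np.cos(v[2]),-np.sin(v[2])],[np.sin(v[2]),np.cos(v[2])]])
    print("mill",v.round(3),round(r.fun,3),"bowl",(R@[0,75]+v[:2]).round(1),"sel",(R@[0,-115]+v[:2]).round(1))
E
python3 fitall.py
```

```text
cup_mid [606. 299.] both [607.4 283.3] 0.41 side [606.5 283.9] top [608.4 283.3]
small [679. 327.] both [688.3 329.9] 0.28 side [688.8 329.7] top [689.5 330.8]
yellow [603. 167.] both [597.5 171.5] 0.2 side [598.1 170.5] top [597.5 173.5]
reagent_bottle [460. 303.] both [448.8 295.4] 0.15 side [449.1 294.9] top [448.9 294.6]
flask [ 391. -348.] both [ 396.9 -354.5] 0.19 side [ 396.9 -354.5] top [ 396.5 -354.1]
sample_jar [ 505. -418.] both [ 500.4 -412.5] 0.41 side [ 500.1 -419.1] top [ 501.  -413.9]
mill [ 5.87537e+02 -1.07212e+02  1.84000e-01] 0.078 bowl [573.8 -33.5] sel [ 608.6 -220.3]
mill [ 5.87415e+02 -1.11315e+02  1.77000e-01] 0.045 bowl [574.2 -37.5] sel [ 607.7 -224.5]
mill [ 5.88160e+02 -1.04984e+02  1.86000e-01] 0.026 bowl [574.3 -31.3] sel [ 609.4 -218. ]
mill [ 5.88118e+02 -1.07247e+02  1.89000e-01] 0.079 bowl [574.  -33.6] sel [ 609.7 -220.2]
mill [ 5.87872e+02 -1.10435e+02  1.86000e-01] 0.045 bowl [574.  -36.7] sel [ 609.2 -223.4]
mill [ 5.88105e+02 -1.05371e+02  1.85000e-01] 0.026 bowl [574.3 -31.6] sel [ 609.2 -218.4]
```

Run:
```python
from h import *
import pickle
F,res=pickle.load(open("r.pkl","rb"))
obs=[]
for n,(c0,c1,r0,r1) in {"side":(124,166,276,322),"top":(124,166,146,184)}.items():
    im=F[n]["pixels"].astype(int); m=np.zeros((384,512),np.uint8)
    blue=(im[:,:,2]>1.45*im[:,:,1]+5)
    m[r0:r1,c0:c1]=blue[r0:r1,c0:c1]
    k,l,st,_=cv2.connectedComponentsWithStats(m); i=1+st[1:,4].argmax(); m=(l==i).astype(np.uint8)
    h=cv2.convexHull(np.argwhere(m)[:,::-1].astype(np.int32)); mm=np.zeros_like(m); cv2.fillConvexPoly(mm,h,1); obs.append((F[n],mm)); print(n,m.sum(),mm.sum())
pr=[(28,0),(28,62)]
for o in(obs,obs[:1],obs[1:]): print([np.round(a,2) for a in fit(pr,o,[607.,290.])])
v=fit(pr,obs,[607.,290.])[0]
out=[]
for n,c in (("side",(145,299)),("top",(145,165))):
    im=F[n]["pixels"][:,:,::-1].copy(); b=cv2.resize(im,None,fx=8,fy=8,interpolation=2)
    for z in(0,62):
        cv2.polylines(b,[np.int32((proj(cyl(*v,[(28,z)]),F[n])+.5)*8)],True,(0,255,0),1)
    out.append(b[8*c[1]-200:8*c[1]+200,8*c[0]-200:8*c[0]+200])
cv2.imwrite("pics/c3.png",np.hstack(out))
out=[]
v=[588,-107,.186]
R=np.array([[np.cos(v[2]),-np.sin(v[2])],[np.sin(v[2]),np.cos(v[2])]]);b=R@[0,75]+v[:2];s=R@[0,-115]+v[:2];print(b,s)
for n,c in (("side",(240,180)),("top",(295,172))):
    im=F[n]["pixels"][:,:,::-1].copy(); q=cv2.resize(im,None,fx=3,fy=3,interpolation=2)
    for P in (cyl(*b,[(72,95)]),cyl(*b,[(56,55)]),cyl(*s,[(26,61)]),np.array([[*(R@[x,y]+v[:2]),50] for x,y in((95,175),(-95,175),(-95,-175),(95,-175))])):
        cv2.polylines(q,[np.int32((proj(P,F[n])+.5)*3)],True,(0,255,0),1)
    out.append(q[3*c[1]-250:3*c[1]+250,3*c[0]-250:3*c[0]+250][:,50:450])
cv2.imwrite("pics/c4.png",np.hstack(out))
```

```text
side 171 686
top 380 494
[array([608.43, 282.96]), np.float64(0.39)]
[array([609.42, 283.27]), np.float64(0.26)]
[array([606.7, 282.6]), np.float64(0.13)]
[574.13029668 -33.29361405] [ 609.26687843 -220.01645846]
```

View pics/c3.png

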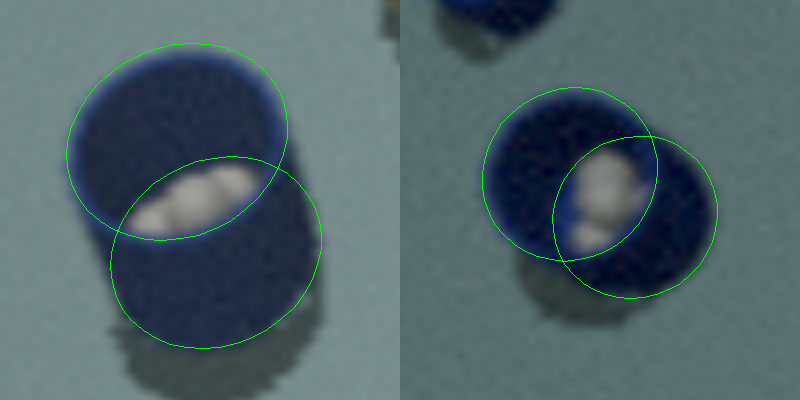

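View pics/c4.png

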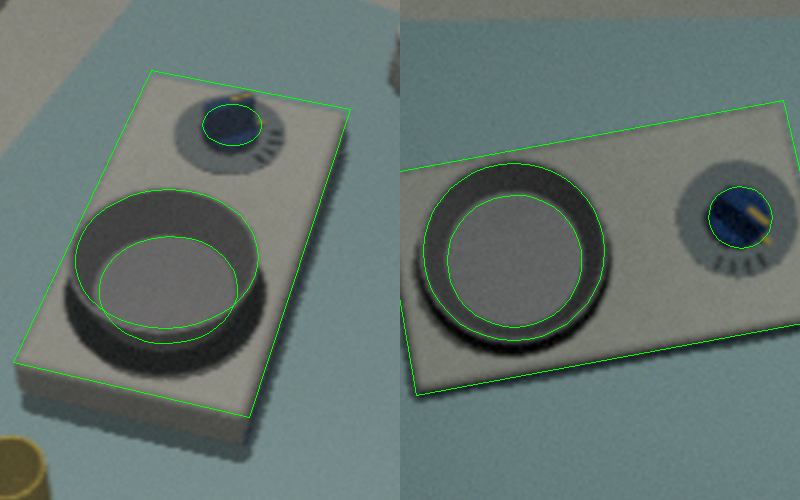

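```bash
python3 -m inch '[{"gripper":0.0854,"spin":-8.59},{"gripper":0.0854,"spin":-8.59},{"gripper":0.0854,"spin":-8.59},{"gripper":0.0854,"spin":-8.59},{"gripper":0.0854,"spin":-8.59},{"gripper":0.0854,"spin":-8.59},{"gripper":0.0854,"spin":-8.59},{"gripper":0.0854,"spin":-8.59}]' 40
```

```text
$[0]: bad value
```

```bash
python3 -m inch '[{"gripper":0.085,"tx":0,"ty":0,"tz":0,"spin":-8.59},{"gripper":0.085,"tx":0,"ty":0,"tz":0,"spin":-8.59},{"gripper":0.085,"tx":0,"ty":0,"tz":0,"spin":-8.59},{"gripper":0.085,"tx":0,"ty":0,"tz":0,"spin":-8.59},{"gripper":0.085,"tx":0,"ty":0,"tz":0,"spin":-8.59},{"gripper":0.085,"tx":0,"ty":0,"tz":0,"spin":-8.59},{"gripper":0.085,"tx":0,"ty":0,"tz":0,"spin":-8.59},{"gripper":0.085,"tx":0,"ty":0,"tz":0,"spin":-8.59}]' 40
```

```text
clock: 1.85
eef_pos: [223.6, -583.7, 231.3]
tcp_rot: [3.142, -0.0, 1.571]
contact_force: [0.1, 0.8, -0.6]
opening: 0.994
```

```bash
for i in 1 2 3; do :; done; python3 -m inch '[{"gripper":0.085,"tx":0.036,"ty":0.016,"tz":0,"spin":0},{"gripper":0.085,"tx":0.036,"ty":0.016,"tz":0,"spin":0},{"gripper":0.085,"tx":0.036,"ty":0.016,"tz":0,"spin":0},{"gripper":0.085,"tx":0.036,"ty":0.016,"tz":0,"spin":0},{"gripper":0.085,"tx":0.036,"ty":0.016,"tz":0,"spin":0},{"gripper":0.085,"tx":0.036,"ty":0.016,"tz":0,"spin":0},{"gripper":0.085,"tx":0.036,"ty":0.016,"tz":0,"spin":0},{"gripper":0.085,"tx":0.036,"ty":0.016,"tz":0,"spin":0}]'
```

```text
clock: 2.65
eef_pos: [353.6, -295.0, 231.5]
tcp_rot: [3.141, 0.0, 1.565]
contact_force: [0.6, 0.7, 0.1]
opening: 0.995
```

```bash
python3 -m inch '[{"gripper":0.085,"tx":0.036,"ty":0.016,"tz":0,"spin":0},{"gripper":0.085,"tx":0.036,"ty":0.016,"tz":0,"spin":0},{"gripper":0.085,"tx":0.036,"ty":0.016,"tz":0,"spin":0},{"gripper":0.085,"tx":0.036,"ty":0.016,"tz":0,"spin":0},{"gripper":0.085,"tx":0.036,"ty":0.016,"tz":0,"spin":0},{"gripper":0.085,"tx":0.036,"ty":0.016,"tz":0,"spin":0},{"gripper":0.085,"tx":0.036,"ty":0.016,"tz":0,"spin":0},{"gripper":0.085,"tx":0.036,"ty":0.016,"tz":0,"spin":0}]'
```

```text
clock: 3.45
eef_pos: [483.3, -7.5, 231.5]
tcp_rot: [3.141, 0.0, 1.565]
contact_force: [0.2, -0.2, -0.5]
opening: 0.993
```

```bash
python3 -m inch '[{"gripper":0.085,"tx":0.036,"ty":0.016,"tz":0,"spin":0},{"gripper":0.085,"tx":0.036,"ty":0.016,"tz":0,"spin":0},{"gripper":0.085,"tx":0.036,"ty":0.016,"tz":0,"spin":0},{"gripper":0.085,"tx":0.036,"ty":0.016,"tz":0,"spin":0},{"gripper":0.085,"tx":0.036,"ty":0.016,"tz":0,"spin":0},{"gripper":0.085,"tx":0.036,"ty":0.016,"tz":0,"spin":0},{"gripper":0.085,"tx":0.036,"ty":0.016,"tz":0,"spin":0},{"gripper":0.085,"tx":0,"ty":0,"tz":0,"spin":0}]'
python3 - <<'E'
from h import *
f=grab_frame("wrist"); cv2.imwrite("pics/w1.png",f["pixels"][:,:,::-1]); s=sense(); print(s["eef_pos"].round(1),s["tcp_rot"].round(4),s["qpos"].round(3),f["extrinsics"].round(3).tolist())
for d in masks_of("wrist","cup_mid"): print(d["conf"],d["centre"],d["pixels"].sum())
q=f["pixels"][:,:,::-1].copy()
for z in (0,62): cv2.polylines(q,[np.int32(proj(cyl(607.5,282.5,[(28,z)]),f))],True,(0,255,0),1)
cv2.imwrite("pics/w1.png",q)
E
```

```text
clock: 4.25
eef_pos: [597.7, 246.4, 231.1]
tcp_rot: [3.14, -0.002, 1.568]
contact_force: [-0.4, 0.1, -1.2]
opening: 0.994
[596.6 244.2 230.8] [-3.1415e+00 -1.0000e-04  1.5676e+00] [0.386 0.384 1.589 0.    1.169 0.389] [[1.0, -0.003, 0.001, 599.017], [-0.003, -0.959, -0.283, 318.185], [0.001, 0.283, -0.959, 374.254], [0.0, 0.0, 0.0, 1.0]]
0.77 [88.1, 339.5] 1433
0.61 [134.7, 272.5] 1903
0.55 [235.4, 252.5] 2595
```

View pics/w1.png

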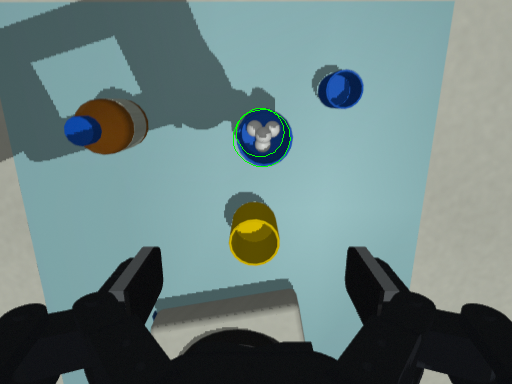

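The wrist view shows the cup with its four balls at (264,137). It sits inside my fitted outline, so I'll refine with that view.

Run:
```python
from h import *
f=grab_frame("wrist"); L=masks_of("wrist","cup_mid")
d=min(L,key=lambda d:abs(d["centre"][1]-272)+abs(d["centre"][0]-135))
im=f["pixels"].astype(int); m=np.zeros((384,512),np.uint8)
m[100:175,225:302]=(im[:,:,2]>1.3*im[:,:,1]+5)[100:175,225:302]
h=cv2.convexHull(np.argwhere(m)[:,::-1].astype(np.int32)); mm=np.zeros_like(m); cv2.fillConvexPoly(mm,h,1)
print(fit([(28,0),(28,62)],[(f,mm)],[607.,282.]))
print(fit([(28,0),(28,62)],[(f,cv2.morphologyEx(d["pixels"].astype(np.uint8),3,np.ones((9,9))))],[607.,282.]))
```

```text
(array([609.9598048 , 283.44857995]), np.float64(0.022471643491054016))
(array([609.82527595, 283.69522835]), np.float64(0.24557730309588788))
```

```bash
python3 -m inch '[{"gripper":0.085,"tx":0.01,"ty":0.003,"tz":0.02,"spin":0},{"gripper":0.085,"tx":0.01,"ty":0.003,"tz":0.02,"spin":0},{"gripper":0.085,"tx":0.01,"ty":0.003,"tz":0.03,"spin":0},{"gripper":0.085,"tx":0.009,"ty":0.003,"tz":0.03,"spin":0},{"gripper":0.085,"tx":0,"ty":0,"tz":0.03,"spin":0},{"gripper":0.085,"tx":0,"ty":0,"tz":0.03,"spin":0},{"gripper":0.085,"tx":0,"ty":0,"tz":0.03,"spin":0},{"gripper":0.085,"tx":0,"ty":0,"tz":0.02,"spin":0}]'
python3 - <<'E'
from h import *
s=sense(); print(s["eef_pos"],s["contact_force"])
E
```

```text
clock: 5.25
eef_pos: [607.3, 279.3, 19.5]
tcp_rot: [-3.14, 0.001, 1.564]
contact_force: [0.7, 0.3, -0.6]
opening: 0.995
[607.33802861 279.33222681  19.51799675] [ 0.65417299  0.31814805 -0.62113155]
```

```bash
python3 -m inch '[{"gripper":0.085,"tx":0,"ty":0,"tz":0.005,"spin":0},{"gripper":0.085,"tx":0,"ty":0,"tz":0.002,"spin":0},{"gripper":0.04,"tx":0,"ty":0,"tz":0,"spin":0},{"gripper":0.04,"tx":0,"ty":0,"tz":0,"spin":0},{"gripper":0.04,"tx":0,"ty":0,"tz":0,"spin":0},{"gripper":0.04,"tx":0,"ty":0,"tz":0,"spin":0},{"gripper":0.04,"tx":0,"ty":0,"tz":0,"spin":0},{"gripper":0.04,"tx":0,"ty":0,"tz":0,"spin":0}]' 30
```

```text
clock: 6.05
eef_pos: [609.2, 281.4, 16.0]
tcp_rot: [3.14, -0.001, 1.565]
contact_force: [-1.4, -3.0, 6.6]
opening: 0.662
```

```bash
python3 -m inch '[{"gripper":0.04,"tx":0,"ty":0,"tz":-0.01,"spin":0},{"gripper":0.04,"tx":0,"ty":0,"tz":-0.02,"spin":0},{"gripper":0.04,"tx":0,"ty":0,"tz":-0.03,"spin":0},{"gripper":0.04,"tx":0,"ty":0,"tz":-0.03,"spin":0},{"gripper":0.04,"tx":0,"ty":0,"tz":-0.03,"spin":0},{"gripper":0.04,"tx":0,"ty":0,"tz":-0.02,"spin":0},{"gripper":0.04,"tx":0,"ty":0,"tz":-0.01,"spin":0},{"gripper":0.04,"tx":0,"ty":0,"tz":0,"spin":0}]' 30;  python3 - <<'E'
from h import *
s=sense(); print(s["eef_pos"],s["contact_force"],s["wrist_torque"])
f=grab_frame("side"); cv2.imwrite("pics/s2.png",cv2.resize(f["pixels"][180:360,60:300,::-1],None,fx=3,fy=3,interpolation=2))
f=grab_frame("wrist"); cv2.imwrite("pics/w2.png",f["pixels"][:,:,::-1])
E
```

```text
clock: 6.85
eef_pos: [609.1, 281.6, 166.2]
tcp_rot: [3.139, -0.001, 1.565]
contact_force: [-0.7, -0.7, -1.6]
opening: 0.658
[609.1299565  281.59246587 166.20058519] [-0.73383636 -0.72862997 -1.62440453] [ 0.00420399 -0.03975401  0.04418394]
```

View pics/s2.png

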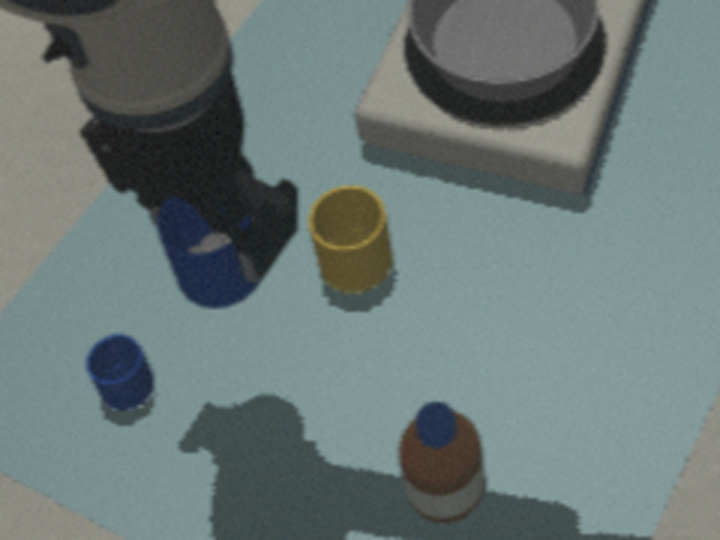

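View pics/w2.png

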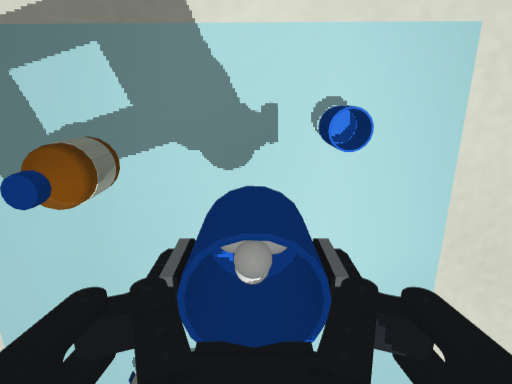

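```bash
cat >> h.py <<'E'
def tcyl(p,th,ax,r=28,zs=(0,62),piv=35):
    # cup with pivot point p (world), tilt th: mouth leaning to direction ax (2-vector)
    a=np.linspace(0,2*np.pi,48,endpoint=False); out=[]
    ax=np.array([ax[0],ax[1],0.]); n=np.cross([0,0,1],ax)
    u=np.array([0,0,1])*np.cos(th)+ax*np.sin(th); w=ax*np.cos(th)-np.array([0,0,1])*np.sin(th)
    for z in zs: out.append(np.array(p)+(z-piv)*u+r*(np.cos(a)[:,None]*w+np.sin(a)[:,None]*n))
    return out
def overlay(n,p,th,ax,fn,box,s,piv=35):
    f=grab_frame(n); x0,x1,y0,y1=box; b=cv2.resize(f["pixels"][y0:y1,x0:x1,::-1],None,fx=s,fy=s,interpolation=2)
    for t,col in zip(np.atleast_1d(th),((0,255,0),(0,0,255),(255,0,255))):
        for P in tcyl(p,t,ax,piv=piv): cv2.polylines(b,[np.int32((proj(P,f)-[x0,y0]+.5)*s)],True,col,1)
    cv2.imwrite(fn,b); return f
E
python3 - <<'E'
from h import *
overlay("side",(609.1,282,166.2+19),[0],(0,-1),"pics/s3.png",(60,200,200,320),4)
overlay("wrist",(609.1,282,166.2+19),[0],(0,-1),"pics/w3.png",(100,400,150,384),2)
E
```

```text
(no output)
```

View pics/s3.png

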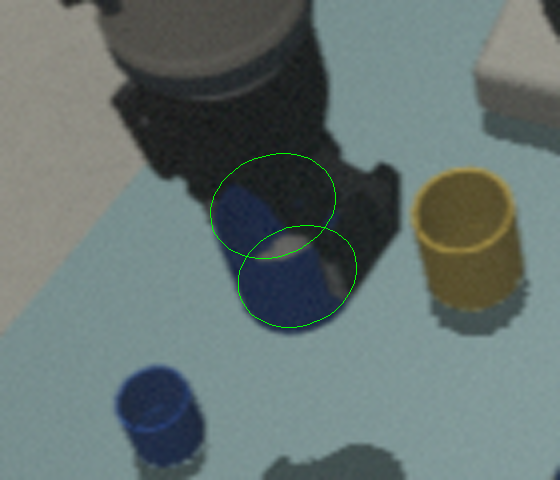

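View pics/w3.png

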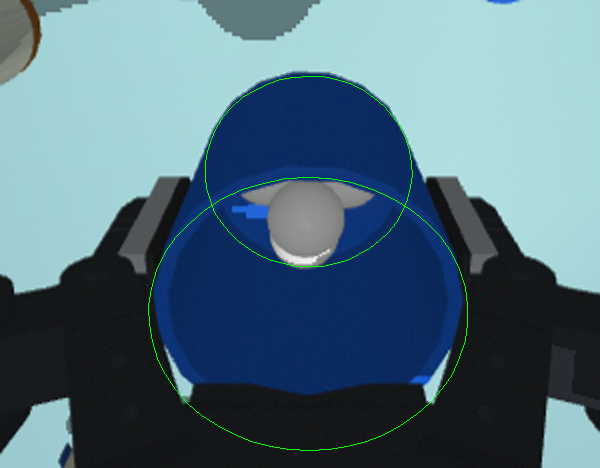

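```bash
python3 -m inch '[{"gripper":0.04,"tx":-0.015,"ty":-0.003,"tz":0,"spin":0},{"gripper":0.04,"tx":-0.025,"ty":-0.005,"tz":0,"spin":0},{"gripper":0.04,"tx":-0.03,"ty":-0.005,"tz":0,"spin":0},{"gripper":0.04,"tx":-0.03,"ty":-0.005,"tz":0.01,"spin":0},{"gripper":0.04,"tx":-0.03,"ty":-0.005,"tz":0.01,"spin":0},{"gripper":0.04,"tx":-0.03,"ty":-0.005,"tz":0.015,"spin":0},{"gripper":0.04,"tx":-0.025,"ty":-0.004,"tz":0.015,"spin":0},{"gripper":0.04,"tx":-0.015,"ty":-0.003,"tz":0.013,"spin":0}]' 30;  python3 - <<'E'
from h import *
import time
s=sense(); print(s["eef_pos"],s["contact_force"],s["wrist_torque"])
p=s["eef_pos"]+[0,1.5,20]
f=overlay("side",p,[0],(0,-1),"pics/s4.png",(120,320,100,250),4,37)
s=sense(); print(s["eef_pos"],s["contact_force"],s["wrist_torque"])
E
```

```text
clock: 7.85
eef_pos: [570.7, 78.8, 99.9]
tcp_rot: [-3.139, 0.001, 1.564]
contact_force: [0.2, 0.6, -0.8]
opening: 0.657
[570.69839352  78.79003525  99.85937381] [ 0.15397771  0.62571263 -0.83467149] [-0.01753411  0.00055217 -0.057919  ]
[568.98812769  77.28234529  97.84396773] [-2.38175498 -2.214752   -3.45264998] [-0.11457138  0.06048798 -0.05690922]
```

View pics/s4.png

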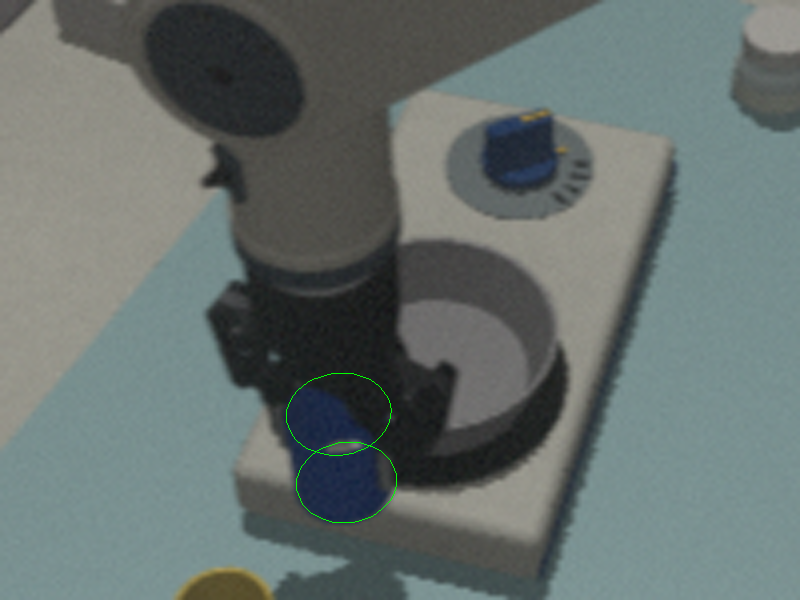

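```bash
python3 -m inch '[{"gripper":0.04,"tx":0,"ty":0.004,"tz":-0.004,"spin":0},{"gripper":0.04,"tx":0,"ty":0,"tz":0,"spin":0},{"gripper":0.04,"tx":0,"ty":0,"tz":0,"spin":0},{"gripper":0.04,"tx":0,"ty":0,"tz":0,"spin":0},{"gripper":0.04,"tx":0,"ty":0,"tz":0,"spin":0},{"gripper":0.04,"tx":-0.002,"ty":0,"tz":0,"spin":0},{"gripper":0.04,"tx":-0.002,"ty":0,"tz":0,"spin":0},{"gripper":0.04,"tx":0,"ty":0,"tz":0,"spin":0}]' 30
```

```text
clock: 8.7
eef_pos: [576.2, 77.1, 105.3]
tcp_rot: [-3.142, 0.0, 1.565]
contact_force: [0.5, 0.6, -1.9]
opening: 0.662
```

```bash
python3 -m inch '[{"gripper":0.04,"tx":-0.003,"ty":-0.001,"tz":0.001,"spin":0},{"gripper":0.04,"tx":-0.003,"ty":-0.001,"tz":0.001,"spin":0},{"gripper":0.04,"tx":-0.002,"ty":0,"tz":0,"spin":0},{"gripper":0.04,"tx":-0.002,"ty":0,"tz":0,"spin":0},{"gripper":0.04,"tx":-0.002,"ty":0,"tz":0,"spin":0},{"gripper":0.04,"tx":-0.001,"ty":0,"tz":0,"spin":0},{"gripper":0.04,"tx":0,"ty":0,"tz":0,"spin":0},{"gripper":0.04,"tx":0,"ty":0,"tz":0,"spin":0}]' 30
```

```text
clock: 9.5
eef_pos: [574.0, 66.8, 103.7]
tcp_rot: [-3.141, -0.004, 1.564]
contact_force: [-2.9, 14.8, 1.5]
opening: 0.661
```

```bash
python3 -m inch '[{"gripper":0.04,"tx":0,"ty":0,"tz":0,"spin":0},{"gripper":0.04,"tx":-0.002,"ty":0,"tz":-0.002,"spin":0},{"gripper":0.04,"tx":-0.002,"ty":0,"tz":-0.002,"spin":0},{"gripper":0.04,"tx":-0.002,"ty":0,"tz":-0.001,"spin":0},{"gripper":0.04,"tx":-0.002,"ty":0,"tz":-0.001,"spin":0},{"gripper":0.04,"tx":-0.002,"ty":0,"tz":-0.001,"spin":0},{"gripper":0.04,"tx":-0.002,"ty":0,"tz":-0.001,"spin":0},{"gripper":0.04,"tx":0,"ty":0,"tz":0,"spin":0}]' 20;  python3 - <<'E'
from h import *
s=sense()
p=s["eef_pos"]+[0,1.5,20]
f=overlay("side",p,[0,.3,.6],(0,-1),"pics/s5.png",(120,320,100,250),4,37)
f=overlay("wrist",p,[0,.3,.6],(0,-1),"pics/w5.png",(100,400,150,384),2,37)
E
```

```text
clock: 10.3
eef_pos: [573.6, 53.8, 111.1]
tcp_rot: [-3.14, -0.002, 1.564]
contact_force: [-0.7, 9.1, -2.5]
opening: 0.657
```

View pics/s5.png

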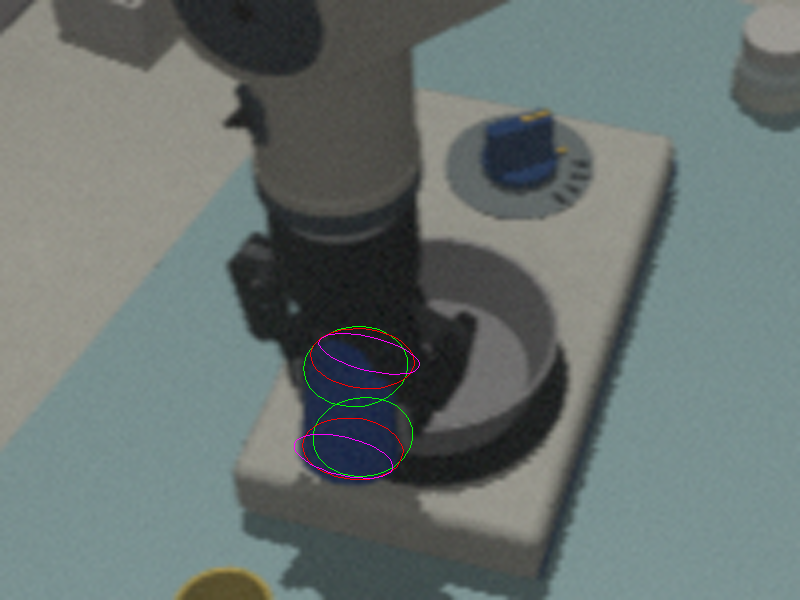

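View pics/w5.png

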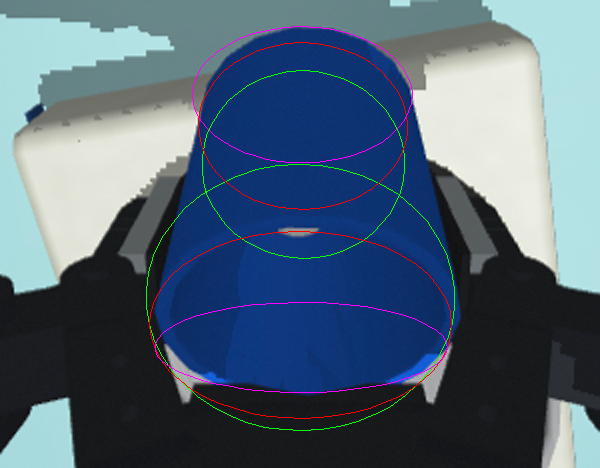

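```bash
python3 -m inch '[{"gripper":0.04,"tx":-0.003,"ty":0,"tz":-0.001,"spin":0},{"gripper":0.04,"tx":-0.003,"ty":0,"tz":-0.001,"spin":0},{"gripper":0.04,"tx":-0.003,"ty":0,"tz":-0.001,"spin":0},{"gripper":0.04,"tx":-0.003,"ty":0,"tz":0,"spin":0},{"gripper":0.04,"tx":-0.003,"ty":0,"tz":0,"spin":0},{"gripper":0.04,"tx":-0.003,"ty":0,"tz":0.001,"spin":0},{"gripper":0.04,"tx":-0.003,"ty":0,"tz":0.001,"spin":0},{"gripper":0.04,"tx":-0.002,"ty":0,"tz":0.001,"spin":0}]' 20;  python3 - <<'E'
from h import *
s=sense()
p=s["eef_pos"]+[0,1.5,20]
f=overlay("side",p,[.8,1.1],(0,-1),"pics/s6.png",(120,320,100,250),4,37)
f=overlay("wrist",p,[.8,1.1],(0,-1),"pics/w6.png",(100,400,100,384),2,37)
E
```

```text
clock: 11.2
eef_pos: [574.1, 29.9, 112.3]
tcp_rot: [3.141, -0.001, 1.565]
contact_force: [-4.5, 3.6, 12.0]
opening: 0.655
```

View pics/s6.png

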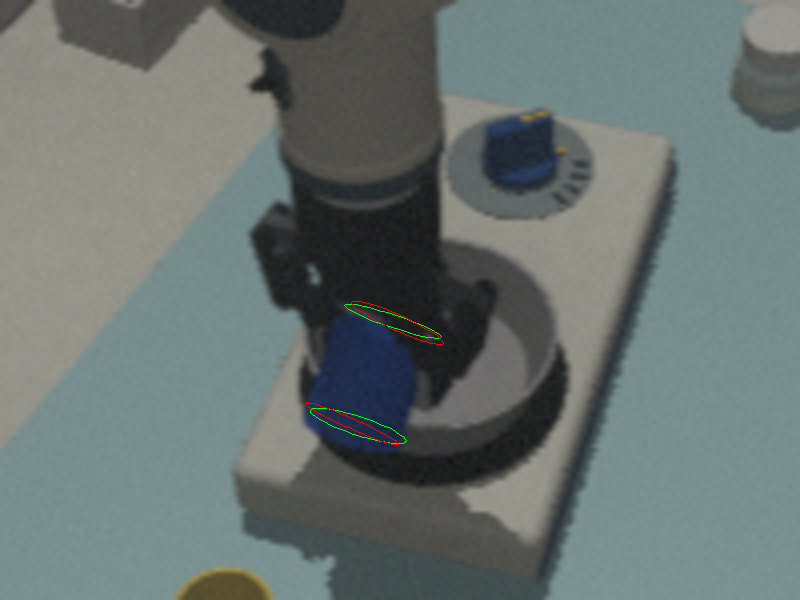

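View pics/w6.png

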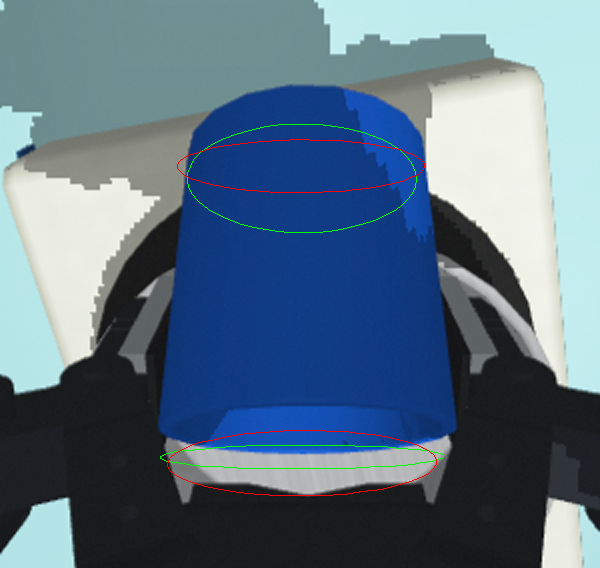

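```bash
cat >> h.py <<'E'
def bluemask(f,box):
    x0,x1,y0,y1=box; im=f["pixels"].astype(int); m=np.zeros((384,512),np.uint8)
    m[y0:y1,x0:x1]=((im[:,:,2]>1.5*im[:,:,1]+8)&(im[:,:,2]>40))[y0:y1,x0:x1]
    k,l,st,_=cv2.connectedComponentsWithStats(m); m=(l==1+st[1:,4].argmax()).astype(np.uint8)
    h=cv2.convexHull(np.argwhere(m)[:,::-1].astype(np.int32)); mm=np.zeros_like(m); cv2.fillConvexPoly(mm,h,1); return mm
def fitcup(f,tcp,ax,th0,box,dz=20):
    m=bluemask(f,box); S=4; M=cv2.resize(m,None,fx=S,fy=S,interpolation=0)
    def c(v):
        p=np.array(tcp)+[v[2],0,dz]   # world x shift; pivot y = tcp
        off=np.array([ax[0],ax[1],0])
        P=np.vstack(tcyl(p,v[0],ax,piv=v[1])); a=sil(P,f,S); return 1-(a&M).sum()/(a|M).sum()
    best=None
    for d in(-.3,0,.3):
        x=np.array([th0+d,38.,0.]); r=minimize(c,x,method="Nelder-Mead",options=dict(initial_simplex=[x,x+[.2,0,0],x+[0,5,0],x+[0,0,3]]))
        if best is None or r.fun<best.fun: best=r
    return best.x,best.fun,m
E
python3 - <<'E'
from h import *
s=sense(); f=grab_frame("wrist"); print(s["eef_pos"].round(1),s["contact_force"].round(1))
for dz in(16,20,24,28):
    print(dz,[np.round(a,2) for a in fitcup(f,s["eef_pos"],(0,-1),1.0,(150,350,120,384),dz)[:2]])
m=fitcup(f,s["eef_pos"],(0,-1),1.0,(150,350,120,384),20)[2]
q=f["pixels"][:,:,::-1].copy(); q[m>0]=q[m>0]//2+[0,100,0]; cv2.imwrite("pics/m.png",q)
E
```

```text
[574.   29.7 112.3] [-4.8  4.3  8.5]
16 [array([ 1.19, 44.46,  1.17]), np.float64(0.13)]
20 [array([ 1.13, 45.66,  1.18]), np.float64(0.1)]
24 [array([ 1.07, 46.97,  1.23]), np.float64(0.07)]
28 [array([ 1.01, 48.21,  1.07]), np.float64(0.05)]
```

View pics/m.png

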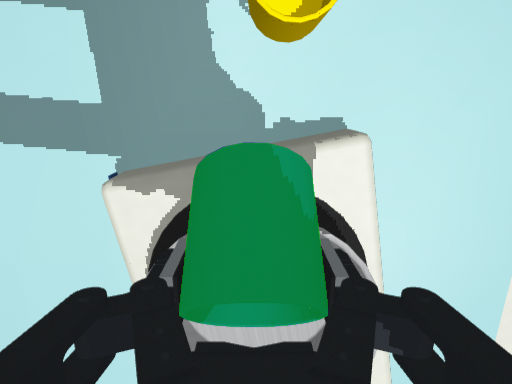

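```bash
cat >> h.py <<'E'
def fitfree(f,tcp,ax,th0,box):
    m=bluemask(f,box); S=4; M=cv2.resize(m,None,fx=S,fy=S,interpolation=0)
    def c(v):
        P=np.vstack(tcyl(np.array(tcp)+[v[3],v[1],v[2]],v[0],ax,piv=31)); a=sil(P,f,S); return 1-(a&M).sum()/(a|M).sum()
    best=None
    for d in(-.3,0,.3):
      for dz in(10,25,35):
        x=np.array([th0+d,5.,dz,0.]); r=minimize(c,x,method="Nelder-Mead",options=dict(maxiter=600,initial_simplex=[x,x+[.2,0,0,0],x+[0,5,0,0],x+[0,0,5,0],x+[0,0,0,3]]))
        if best is None or r.fun<best.fun: best=r
    return best.x,best.fun
E
python3 - <<'E'
from h import *
s=sense(); f=grab_frame("wrist"); print(s["eef_pos"].round(1),s["contact_force"].round(1))
v,e=fitfree(f,s["eef_pos"],(0,-1),1.0,(150,350,120,384)); print(v.round(2),e)
p=s["eef_pos"]+[v[3],v[1],v[2]]
overlay("wrist",p,[v[0]],(0,-1),"pics/w7.png",(100,400,100,384),2,31)
overlay("side",p,[v[0]],(0,-1),"pics/s7.png",(120,320,100,250),4,31)
u=np.array([-np.sin(v[0]),np.cos(v[0])]);w=np.array([-np.cos(v[0]),-np.sin(v[0])])
for pz in (19,22,25):
    r=np.array([0,pz])-v[1:3]; print(pz,"along",31+r@u,"perp",r@w)
E
```

```text
[574.   29.8 112.3] [-4.5  4.   9.2]
[ 0.75 14.5  19.11  1.15] 0.009728458413512886
19 along 40.810444794004695 perp 10.67930796023011
22 along 43.00367781235018 perp 8.632425226109973
25 along 45.19691083069567 perp 6.585542491989835
```

View pics/w7.png

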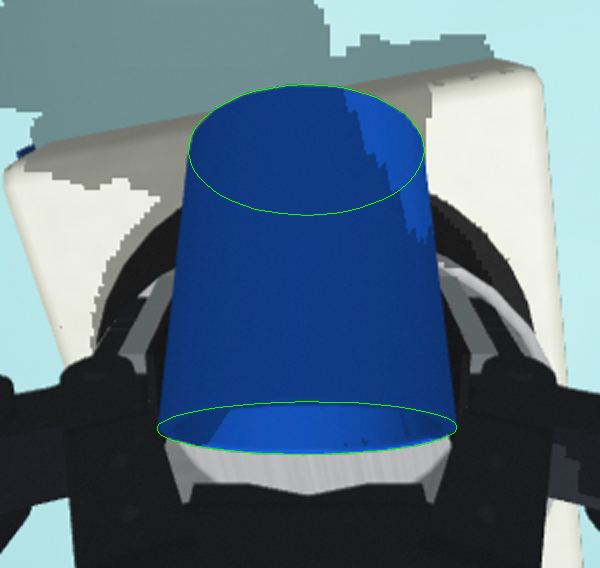

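View pics/s7.png

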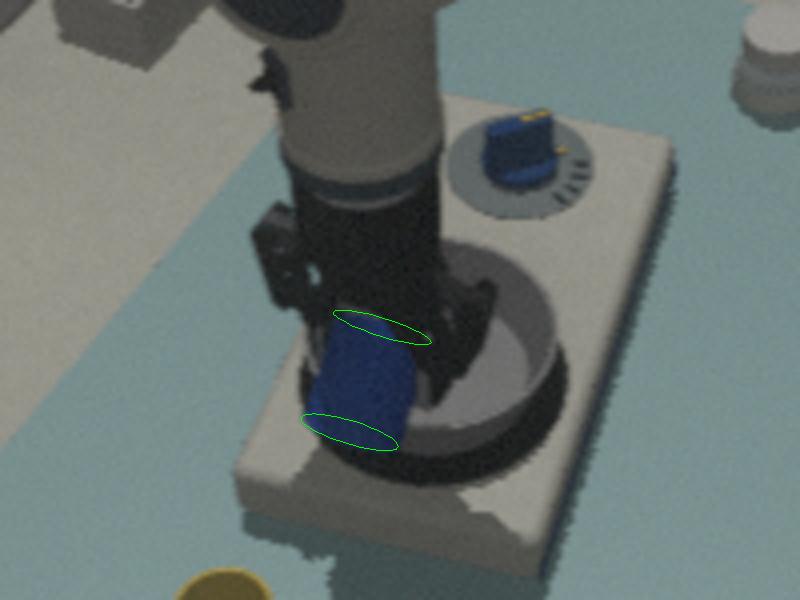

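```bash
python3 -m inch '[{"gripper":0.04,"tx":-0.002,"ty":0,"tz":0.001,"spin":0},{"gripper":0.04,"tx":-0.002,"ty":0,"tz":0.001,"spin":0},{"gripper":0.04,"tx":-0.002,"ty":0,"tz":0.001,"spin":0},{"gripper":0.04,"tx":-0.003,"ty":0,"tz":0.001,"spin":0},{"gripper":0.04,"tx":-0.002,"ty":0,"tz":0.001,"spin":0},{"gripper":0.04,"tx":-0.002,"ty":0,"tz":0.002,"spin":0},{"gripper":0.04,"tx":-0.002,"ty":0,"tz":0.001,"spin":0},{"gripper":0.04,"tx":-0.002,"ty":0,"tz":0.001,"spin":0}]' 20;  cat > look.py <<'E'
from h import *
import sys
s=sense(); f=grab_frame("wrist"); print(s["eef_pos"].round(1),s["contact_force"].round(1))
v,e=fitfree(f,s["eef_pos"],(0,-1),float(sys.argv[1]),(150,350,60,384)); print(v.round(2),e)
p=s["eef_pos"]+[v[3],v[1],v[2]]
overlay("wrist",p,[v[0]],(0,-1),"pics/%s.png"%sys.argv[2],(100,400,50,384),2,31)
u=np.array([-np.sin(v[0]),np.cos(v[0])]);w=np.array([-np.cos(v[0]),-np.sin(v[0])])
for pz in (25,29):
    r=np.array([0,pz])-v[1:3]; print(pz,"along",31+r@u,"perp",r@w)
E
python3 look.py 1.1 w8
```

```text
clock: 12.3
eef_pos: [574.4, 12.3, 103.3]
tcp_rot: [3.14, -0.0, 1.565]
contact_force: [-1.3, 1.7, 5.5]
opening: 0.657
[574.4  12.3 103.3] [-1.3  1.7  5.5]
[ 1.11 18.39 26.23  1.24] 0.011163045959650675
25 along 46.95124926282876 perp 9.241273968320149
29 along 48.72035621108607 perp 5.653759424011272
```

View pics/w8.png

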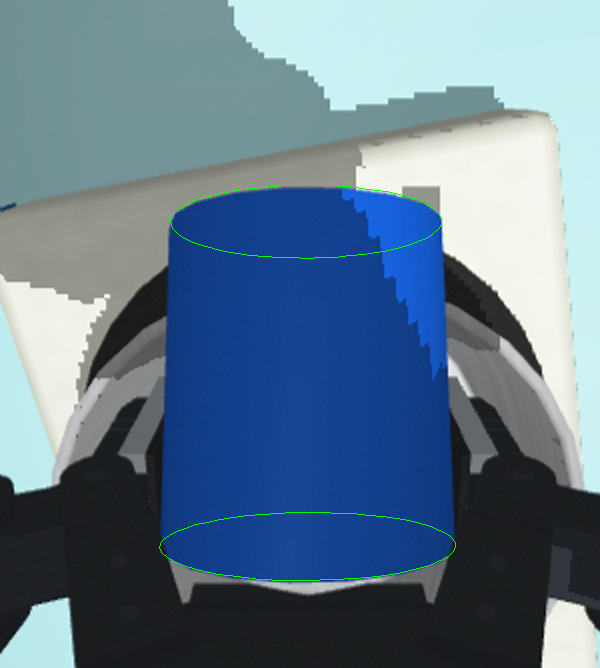

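```bash
python3 -m inch '[{"gripper":0.04,"tx":-0.003,"ty":0,"tz":0.002,"spin":0},{"gripper":0.04,"tx":-0.002,"ty":0,"tz":0.002,"spin":0},{"gripper":0.04,"tx":-0.002,"ty":0,"tz":0.002,"spin":0},{"gripper":0.04,"tx":-0.002,"ty":0,"tz":0.002,"spin":0},{"gripper":0.04,"tx":-0.002,"ty":0,"tz":0.003,"spin":0},{"gripper":0.04,"tx":-0.001,"ty":0,"tz":0.003,"spin":0},{"gripper":0.04,"tx":-0.001,"ty":0,"tz":0.003,"spin":0},{"gripper":0.04,"tx":-0.001,"ty":0,"tz":0.003,"spin":0}]' 20; python3 look.py 1.5 w9
```

```text
clock: 13.2
eef_pos: [574.8, -2.8, 83.4]
tcp_rot: [3.14, 0.001, 1.565]
contact_force: [-0.4, -7.0, 8.4]
opening: 0.659
[574.8  -2.8  83.4] [-0.4 -7.   8.4]
[ 1.42 23.26 34.49  1.39] 0.07361544500242612
25 along 52.53067484679167 perp 12.951568390268875
29 along 53.14440743697084 perp 8.99893226892505
```

View pics/w9.png

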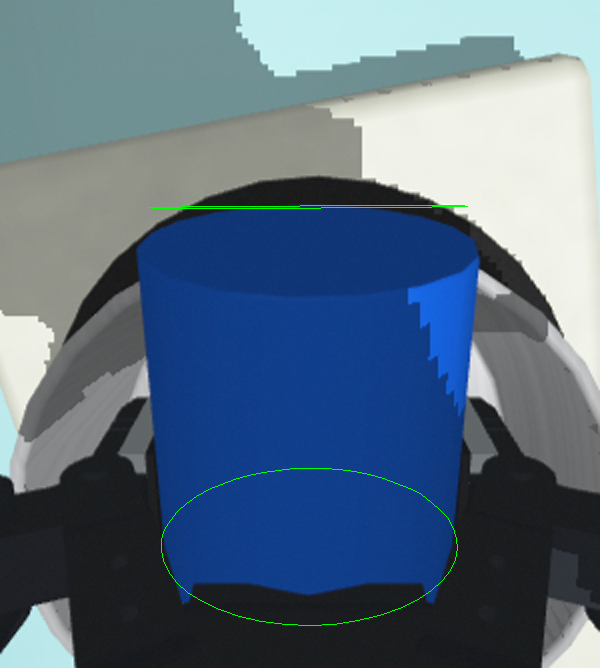

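Run:
```python
from h import *
out=[]
for n,b in (("side",(140,320,110,260)),("top",(200,380,100,250))):
    f=grab_frame(n); x0,x1,y0,y1=b; out.append(cv2.resize(f["pixels"][y0:y1,x0:x1,::-1],(400,333),interpolation=2))
cv2.imwrite("pics/b1.png",np.hstack(out))
```

```text
(no output)
```

View pics/b1.png

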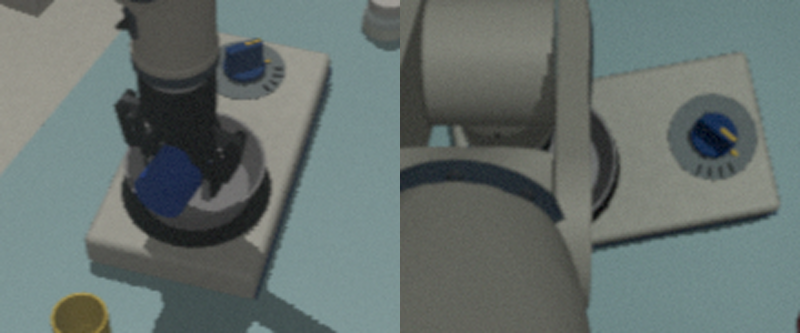

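```bash
python3 -m inch '[{"gripper":0.04,"tx":-0.001,"ty":0,"tz":0.002,"spin":0},{"gripper":0.04,"tx":-0.001,"ty":0,"tz":0.002,"spin":0},{"gripper":0.04,"tx":-0.001,"ty":0,"tz":0.002,"spin":0},{"gripper":0.04,"tx":-0.001,"ty":0,"tz":0.002,"spin":0},{"gripper":0.04,"tx":0,"ty":0,"tz":0.002,"spin":0},{"gripper":0.04,"tx":0,"ty":0,"tz":0,"spin":0},{"gripper":0.04,"tx":0,"ty":0,"tz":0,"spin":0},{"gripper":0.04,"tx":0,"ty":0,"tz":0,"spin":0}]' 20
python3 - <<'E'
from h import *
out=[]
s=sense();print(s["eef_pos"],s["contact_force"])
for n,b in (("side",(160,280,130,240)),("wrist",(50,450,50,384))):
    f=grab_frame(n); x0,x1,y0,y1=b; out.append(cv2.resize(f["pixels"][y0:y1,x0:x1,::-1],(400,360),interpolation=2))
cv2.imwrite("pics/b2.png",np.hstack(out))
print([(round(d["conf"],2),d["centre"],d["pixels"].sum()) for n in ("side","wrist") for d in masks_of(n,"ball0_center")])
E
```

```text
clock: 14.2
eef_pos: [574.8, -6.4, 72.8]
tcp_rot: [3.14, 0.001, 1.565]
contact_force: [2.0, -6.1, 4.2]
opening: 0.656
[574.77658068  -6.39457584  72.765088  ] [ 1.98058558 -6.13638415  4.1694381 ]
[]
```

View pics/b2.png

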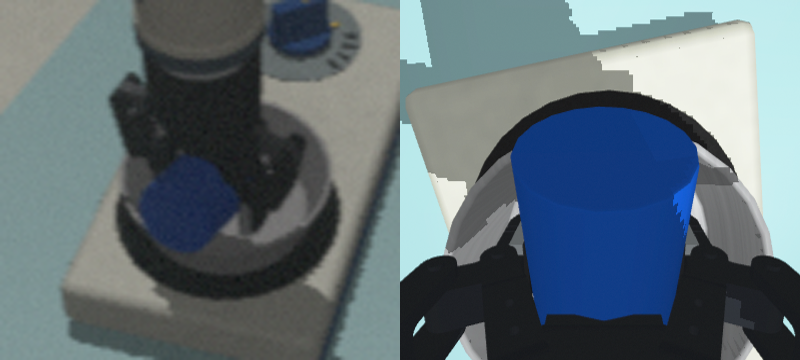

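```bash
python3 -m inch '[{"gripper":0.04,"tx":-0.003,"ty":0,"tz":-0.006,"spin":0},{"gripper":0.04,"tx":-0.004,"ty":0,"tz":-0.006,"spin":0},{"gripper":0.04,"tx":0.006,"ty":0,"tz":0,"spin":0},{"gripper":0.04,"tx":-0.008,"ty":0,"tz":0,"spin":0},{"gripper":0.04,"tx":0.008,"ty":0,"tz":0,"spin":0},{"gripper":0.04,"tx":-0.008,"ty":0,"tz":0,"spin":0},{"gripper":0.04,"tx":0.006,"ty":0,"tz":0,"spin":0},{"gripper":0.04,"tx":0,"ty":0,"tz":0,"spin":0}]' 30
python3 -m inch '[{"gripper":0.04,"tx":0,"ty":0,"tz":-0.01,"spin":0},{"gripper":0.04,"tx":0,"ty":0,"tz":-0.015,"spin":0},{"gripper":0.04,"tx":0,"ty":0,"tz":-0.02,"spin":0},{"gripper":0.04,"tx":0,"ty":0,"tz":-0.02,"spin":0},{"gripper":0.04,"tx":0,"ty":0,"tz":-0.02,"spin":0},{"gripper":0.04,"tx":0,"ty":0,"tz":-0.02,"spin":0},{"gripper":0.04,"tx":0,"ty":0,"tz":-0.02,"spin":0},{"gripper":0.04,"tx":0,"ty":0,"tz":-0.01,"spin":0}]' 30
 python3 - <<'E'
from h import *
out=[]
s=sense();print(s["eef_pos"],s["contact_force"])
for n,b in (("side",(140,320,90,240)),("wrist",(50,450,50,384))):
    f=grab_frame(n); x0,x1,y0,y1=b; out.append(cv2.resize(f["pixels"][y0:y1,x0:x1,::-1],(400,333),interpolation=2))
cv2.imwrite("pics/b3.png",np.hstack(out))
print([(n,round(d["conf"],2),d["centre"],d["pixels"].sum()) for n in ("side","wrist") for d in masks_of(n,"ball0_center")])
E
```

```text
clock: 15.2
eef_pos: [573.7, -8.2, 84.1]
tcp_rot: [-3.141, -0.0, 1.565]
contact_force: [-0.3, 0.7, -1.5]
opening: 0.657
clock: 16.0
eef_pos: [574.8, -8.7, 222.5]
tcp_rot: [3.138, 0.0, 1.565]
contact_force: [-0.5, -0.1, -0.9]
opening: 0.655
[574.81026389  -8.65145734 222.51530757] [-0.48310988 -0.08211578 -0.89269487]
[('wrist', 0.16, [129.6, 257.5], np.int64(11740))]
```

View pics/b3.png

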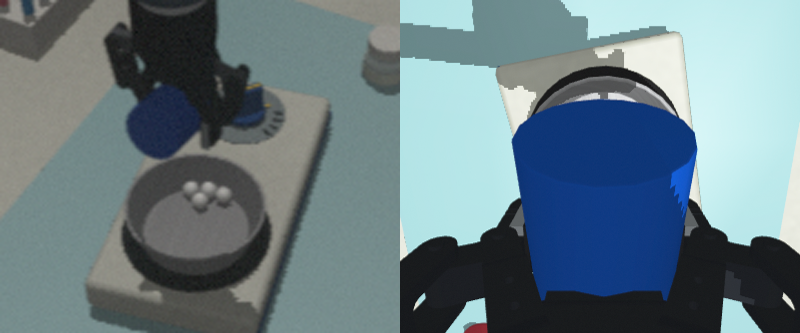

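All four balls lie in the bowl, at (190,188), (208,188), (200,200) and (223,195) in the left crop. The cup is still held, tilted past horizontal. I'll measure its pose in the hand before righting it.

```bash
cat >> h.py <<'E'
def fitclip(f,tcp,ax,th0s,box,dzs=(25,35,45),b0=20):
    # ax: mouth-lean direction; back offset measured along -ax. params: tilt, back, dz, lateral
    ax=np.array(ax,float); lat=np.array([-ax[1],ax[0]])
    m=bluemask(f,box); S=4; M=cv2.resize(m,None,fx=S,fy=S,interpolation=0); c1=np.zeros_like(M); c1[box[2]*S:box[3]*S,box[0]*S:box[1]*S]=1; M=M&c1
    def pos(v): return np.array(tcp)+np.r_[-ax*v[1]+lat*v[3],v[2]]
    def c(v):
        P=np.vstack(tcyl(pos(v),v[0],ax,piv=31)); a=sil(P,f,S)&c1; return 1-(a&M).sum()/(a|M).sum()
    best=None
    for t in th0s:
      for dz in dzs:
        x=np.array([t,b0,dz,0.]); r=minimize(c,x,method="Nelder-Mead",options=dict(maxiter=600,initial_simplex=[x,x+[.2,0,0,0],x+[0,5,0,0],x+[0,0,5,0],x+[0,0,0,3]]))
        if best is None or r.fun<best.fun: best=r
    return best.x,best.fun,pos(best.x)
E
cat > look2.py <<'E'
from h import *
import sys
yaw=sense()["tcp_rot"][2]; ax=-np.array([np.cos(yaw),np.sin(yaw)])
s=sense(); f=grab_frame("wrist"); print(s["eef_pos"].round(1),s["contact_force"].round(1),s["tcp_rot"].round(3))
yb=int(sys.argv[3])
v,e,p=fitclip(f,s["eef_pos"],ax,eval(sys.argv[1]),(160,350,40,yb)); print("tilt",v[0].round(2),"back",v[1].round(1),"up",v[2].round(1),"lat",v[3].round(1),round(e,3))
overlay("wrist",p,[v[0]],ax,"pics/%s.png"%sys.argv[2],(100,400,50,384),2,31)
st,ct=np.sin(v[0]),np.cos(v[0])
# in (back,up)
u=np.array([-st,ct]); w=np.array([-ct,-st]); c=v[1:3]
for k,q in dict(footlow=c-31*u+28*w,foothigh=c-31*u-28*w,mouthlow=c+31*u+28*w,mouthhigh=c+31*u-28*w).items(): print(k,q.round(1))
for pz in(25,29): r=np.array([0,pz])-c; print(pz,"along",(31+r@u).round(1),"perp",(r@w).round(1))
E
python3 look2.py "[1.8,2.1]" w10 320
```

```text
[573.5  -8.6 219.2] [-0.3 -0.5 -2.5] [ 3.142 -0.     1.565]
tilt 1.79 back 17.5 up 42.0 lat 1.6 0.007
footlow [53.9 21.6]
foothigh [41.5 76.2]
mouthlow [-6.5  7.9]
mouthhigh [-19.   62.5]
25 along 51.8 perp 12.7
29 along 50.9 perp 8.8
```

View pics/w10.png

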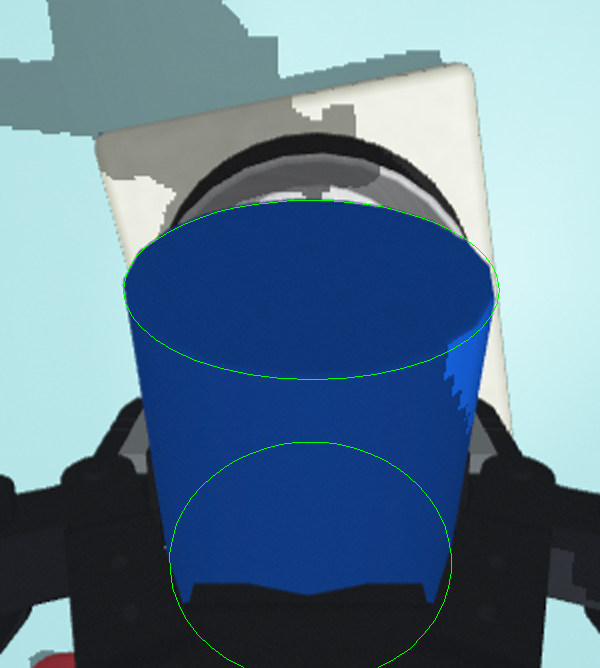

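The fit gives a tilt of 103°, with the foot pointing back. I'll lay the cup on its side on the free bench beside the mill, regrip it near the mouth, and use the mill's side face to swing the foot down.

```bash
python3 -m inch '[{"gripper":0.04,"tx":0,"ty":0,"tz":0,"spin":8.59},{"gripper":0.04,"tx":0,"ty":0,"tz":0,"spin":8.59},{"gripper":0.04,"tx":0,"ty":0,"tz":0,"spin":8.59},{"gripper":0.04,"tx":0,"ty":0,"tz":0,"spin":8.59},{"gripper":0.04,"tx":0,"ty":0,"tz":0,"spin":8.59},{"gripper":0.04,"tx":0,"ty":0,"tz":0,"spin":8.59},{"gripper":0.04,"tx":0,"ty":0,"tz":0,"spin":8.59},{"gripper":0.04,"tx":0,"ty":0,"tz":0,"spin":8.59}]' 30
python3 -m inch '[{"gripper":0.04,"tx":0,"ty":0,"tz":0,"spin":8.59},{"gripper":0.04,"tx":0,"ty":0,"tz":0,"spin":2},{"gripper":0.04,"tx":-0.025,"ty":0.008,"tz":0,"spin":0},{"gripper":0.04,"tx":-0.04,"ty":0.01,"tz":0,"spin":0},{"gripper":0.04,"tx":-0.045,"ty":0.01,"tz":0,"spin":0},{"gripper":0.04,"tx":-0.045,"ty":0.01,"tz":0,"spin":0},{"gripper":0.04,"tx":-0.03,"ty":0.008,"tz":0,"spin":0},{"gripper":0.04,"tx":-0.015,"ty":0.004,"tz":0,"spin":0}]' 30
python3 look2.py "[1.8,2.0]" w11 320
```

```text
clock: 17.1
eef_pos: [573.2, -8.6, 218.1]
tcp_rot: [-3.141, 0.002, 0.36]
contact_force: [0.1, -0.5, -1.5]
opening: 0.656
clock: 17.9
eef_pos: [383.1, -94.2, 218.4]
tcp_rot: [-3.141, 0.002, 0.18]
contact_force: [0.9, -0.2, -1.4]
opening: 0.658
[383.1 -94.2 218.4] [ 0.9 -0.2 -1.4] [-3.141e+00  2.000e-03  1.800e-01]
tilt 1.8 back 19.1 up 42.1 lat 0.9 0.006
footlow [55.6 21.8]
foothigh [43.  76.3]
mouthlow [-4.8  7.8]
mouthhigh [-17.4  62.4]
25 along 53.4 perp 12.3
29 along 52.5 perp 8.4
```

View pics/w11.png

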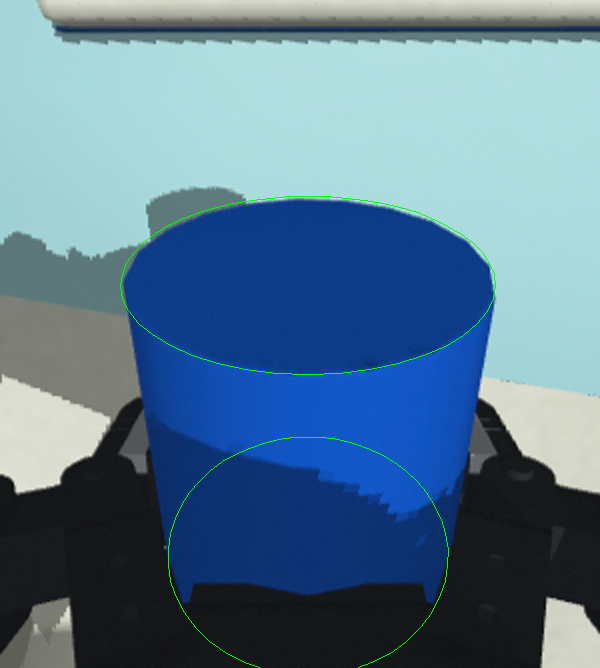

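```bash
python3 -m inch '[{"gripper":0.04,"tx":0,"ty":0,"tz":0.02,"spin":0},{"gripper":0.04,"tx":0,"ty":0,"tz":0.035,"spin":0},{"gripper":0.04,"tx":0,"ty":0,"tz":0.035,"spin":0},{"gripper":0.04,"tx":0,"ty":0,"tz":0.035,"spin":0},{"gripper":0.04,"tx":0,"ty":0,"tz":0.035,"spin":0},{"gripper":0.04,"tx":0,"ty":0,"tz":0.03,"spin":0},{"gripper":0.04,"tx":0,"ty":0,"tz":0.015,"spin":0},{"gripper":0.04,"tx":0,"ty":0,"tz":0.005,"spin":0}]' 30
python3 -m inch '[{"gripper":0.04,"tx":0,"ty":0,"tz":0.002,"spin":0},{"gripper":0.04,"tx":0,"ty":0,"tz":0.002,"spin":0},{"gripper":0.04,"tx":0,"ty":0,"tz":0,"spin":0},{"gripper":0.04,"tx":0,"ty":0,"tz":0,"spin":0},{"gripper":0.04,"tx":0,"ty":0,"tz":0,"spin":0},{"gripper":0.04,"tx":0,"ty":0,"tz":0,"spin":0},{"gripper":0.04,"tx":0,"ty":0,"tz":0,"spin":0},{"gripper":0.04,"tx":0,"ty":0,"tz":0,"spin":0}]' 30
```

```text
clock: 18.8
eef_pos: [386.3, -93.3, 7.3]
tcp_rot: [-3.14, 0.002, 0.181]
contact_force: [1.1, -1.6, -0.5]
opening: 0.658
clock: 19.6
eef_pos: [386.1, -93.8, 5.4]
tcp_rot: [3.142, -0.0, 0.181]
contact_force: [0.4, -0.7, -0.8]
opening: 0.658
```

```bash
python3 -m inch '[{"gripper":0.04,"tx":0,"ty":0,"tz":0.002,"spin":0},{"gripper":0.04,"tx":0,"ty":0,"tz":0.002,"spin":0},{"gripper":0.04,"tx":0,"ty":0,"tz":0.002,"spin":0},{"gripper":0.04,"tx":0,"ty":0,"tz":0.001,"spin":0},{"gripper":0.04,"tx":0,"ty":0,"tz":0,"spin":0},{"gripper":0.04,"tx":0,"ty":0,"tz":0,"spin":0},{"gripper":0.04,"tx":0,"ty":0,"tz":0,"spin":0},{"gripper":0.04,"tx":0,"ty":0,"tz":0,"spin":0}]' 30
```

```text
clock: 20.4
eef_pos: [386.1, -93.8, -1.7]
tcp_rot: [3.142, -0.0, 0.181]
contact_force: [-0.3, -0.2, -2.1]
opening: 0.654
```

```bash
python3 -m inch '[{"gripper":0.04,"tx":0,"ty":0,"tz":0.001,"spin":0},{"gripper":0.04,"tx":0,"ty":0,"tz":0.001,"spin":0},{"gripper":0.04,"tx":0,"ty":0,"tz":0.001,"spin":0},{"gripper":0.04,"tx":0,"ty":0,"tz":0,"spin":0},{"gripper":0.04,"tx":0,"ty":0,"tz":0,"spin":0},{"gripper":0.04,"tx":0,"ty":0,"tz":0,"spin":0},{"gripper":0.04,"tx":0,"ty":0,"tz":0,"spin":0},{"gripper":0.04,"tx":0,"ty":0,"tz":0,"spin":0}]' 30;python3 look2.py "[1.6,1.8]" w12 320
```

```text
clock: 21.2
eef_pos: [386.1, -93.8, -4.2]
tcp_rot: [3.142, -0.0, 0.181]
contact_force: [-2.8, 0.7, 15.4]
opening: 0.658
[386.1 -93.8  -4.2] [-2.8  0.7 15.4] [ 3.142 -0.     0.181]
tilt 1.8 back 19.1 up 42.2 lat 0.8 0.007
footlow [55.6 21.8]
foothigh [43.1 76.4]
mouthlow [-4.9  8. ]
mouthhigh [-17.4  62.5]
25 along 53.5 perp 12.5
29 along 52.6 perp 8.6
```

```bash
python3 -m inch '[{"gripper":0.04,"tx":0,"ty":0,"tz":-0.003,"spin":0},{"gripper":0.04,"tx":0,"ty":0,"tz":-0.002,"spin":0},{"gripper":0.066,"tx":0,"ty":0,"tz":0,"spin":0},{"gripper":0.066,"tx":0,"ty":0,"tz":0,"spin":0},{"gripper":0.066,"tx":0,"ty":0,"tz":0,"spin":0},{"gripper":0.066,"tx":0,"ty":0,"tz":0,"spin":0},{"gripper":0.066,"tx":0,"ty":0,"tz":0,"spin":0},{"gripper":0.066,"tx":0,"ty":0,"tz":0,"spin":0}]' 30;python3 look2.py "[1.5]" w13 320
```

```text
clock: 22.1
eef_pos: [386.0, -93.8, 0.2]
tcp_rot: [-3.142, 0.0, 0.181]
contact_force: [-0.1, -1.1, -0.7]
opening: 0.774
[ 3.86e+02 -9.38e+01  2.00e-01] [-0.1 -1.1 -0.7] [-3.142  0.     0.181]
tilt 1.59 back 23.0 up 26.7 lat -1.4 0.009
footlow [54.4 -0.8]
foothigh [53.5 55.2]
mouthlow [-7.6 -1.7]
mouthhigh [-8.5 54.3]
25 along 54.0 perp 1.4
29 along 53.9 perp -2.6
```

View pics/w13.png

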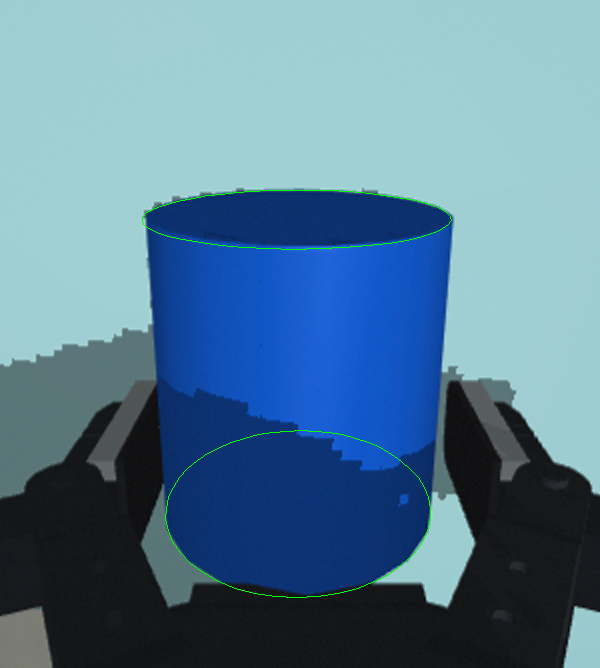

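```bash
python3 -m inch '[{"gripper":0.066,"tx":0.004,"ty":0,"tz":0,"spin":0},{"gripper":0.066,"tx":0.004,"ty":0,"tz":0,"spin":0},{"gripper":0.04,"tx":0,"ty":0,"tz":0,"spin":0},{"gripper":0.04,"tx":0,"ty":0,"tz":0,"spin":0},{"gripper":0.04,"tx":0,"ty":0,"tz":0,"spin":0},{"gripper":0.04,"tx":0,"ty":0,"tz":0,"spin":0},{"gripper":0.04,"tx":0,"ty":0,"tz":0,"spin":0},{"gripper":0.04,"tx":0,"ty":0,"tz":0,"spin":0}]' 25
python3 -m inch '[{"gripper":0.04,"tx":0,"ty":0,"tz":-0.005,"spin":0},{"gripper":0.04,"tx":0,"ty":0,"tz":-0.008,"spin":0},{"gripper":0.04,"tx":0,"ty":0,"tz":-0.008,"spin":0},{"gripper":0.04,"tx":0,"ty":0,"tz":-0.008,"spin":0},{"gripper":0.04,"tx":0,"ty":0,"tz":-0.006,"spin":0},{"gripper":0.04,"tx":0,"ty":0,"tz":-0.003,"spin":0},{"gripper":0.04,"tx":0,"ty":0,"tz":0,"spin":0},{"gripper":0.04,"tx":0,"ty":0,"tz":0,"spin":0}]' 25
python3 look2.py "[1.5]" w14 320
```

```text
clock: 23.0
eef_pos: [395.1, -92.5, 0.6]
tcp_rot: [3.141, -0.002, 0.181]
contact_force: [3.9, 1.5, 5.1]
opening: 0.658
clock: 23.8
eef_pos: [393.8, -92.3, 38.3]
tcp_rot: [-3.142, 0.0, 0.181]
contact_force: [0.3, 0.6, -1.1]
opening: 0.661
[393.8 -92.3  38.3] [ 0.3  0.6 -1.1] [-3.142  0.     0.181]
tilt 1.6 back 13.6 up 26.8 lat 0.2 0.016
footlow [45.3 -0.4]
foothigh [43.9 55.6]
mouthlow [-16.6  -2. ]
mouthhigh [-18.1  54. ]
25 along 44.7 perp 1.4
29 along 44.6 perp -2.6
```

View pics/w14.png

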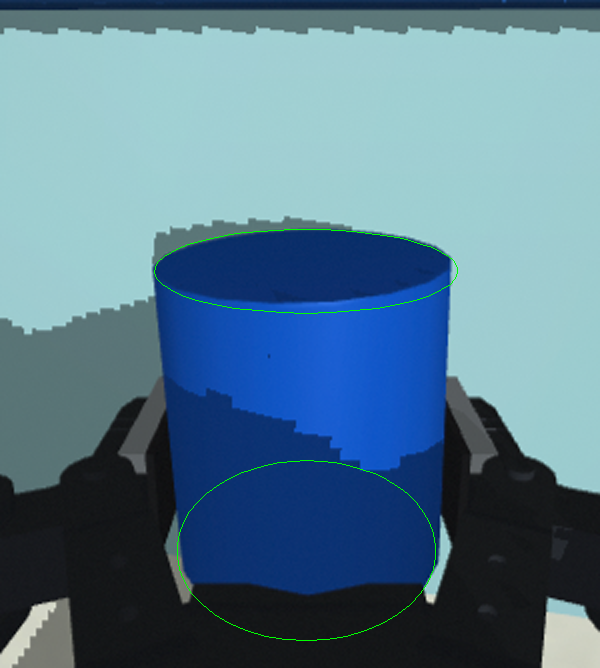

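```bash
python3 -m inch '[{"gripper":0.04,"tx":0,"ty":0.01,"tz":-0.003,"spin":0},{"gripper":0.04,"tx":0.005,"ty":0.02,"tz":0,"spin":0},{"gripper":0.04,"tx":0.01,"ty":0.02,"tz":0,"spin":0},{"gripper":0.04,"tx":0.01,"ty":0.02,"tz":0,"spin":0},{"gripper":0.04,"tx":0.01,"ty":0.01,"tz":0,"spin":0},{"gripper":0.04,"tx":0.007,"ty":0,"tz":0,"spin":0},{"gripper":0.04,"tx":0,"ty":0,"tz":0,"spin":0},{"gripper":0.04,"tx":0,"ty":0,"tz":0,"spin":0}]' 25
python3 look2.py "[1.5]" w15 320
```

```text
clock: 24.7
eef_pos: [448.8, -162.7, 41.0]
tcp_rot: [-3.141, 0.001, 0.182]
contact_force: [-0.3, -0.7, -1.7]
opening: 0.658
[ 448.8 -162.7   41. ] [-0.3 -0.7 -1.7] [-3.141e+00  1.000e-03  1.820e-01]
tilt 1.59 back 13.7 up 26.8 lat 0.2 0.016
footlow [45.3 -0.5]
foothigh [44.  55.5]
mouthlow [-16.6  -2. ]
mouthhigh [-17.9  54. ]
25 along 44.7 perp 1.4
29 along 44.6 perp -2.6
```

View pics/w15.png

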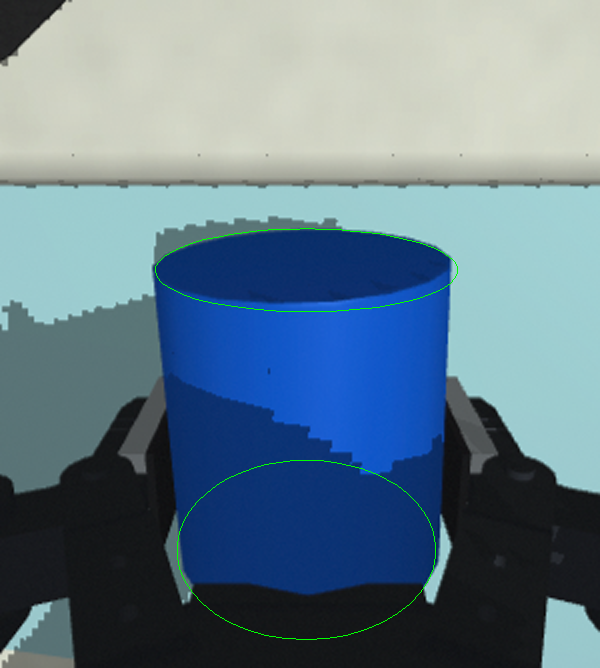

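Run:
```python
from h import *
f=grab_frame("wrist"); s=sense()
t=s["eef_pos"]; yaw=s["tcp_rot"][2]; ax=np.array([np.cos(yaw),np.sin(yaw)])
for c in(130,220,350):
  for r,z in((142,45),(142,38),(127,50)): 
    p=ray((c,r),f,z); print(c,r,z,p.round(1),((p-t)[:2]@ax).round(1))
```

```text
130 142 45 [494.2 -99.5  45. ] 56.0
130 142 38 [492.9 -96.9  38. ] 55.1
130 127 50 [ 501.5 -100.8   50. ] 62.9
220 142 45 [ 501.4 -138.5   45. ] 56.1
220 142 38 [ 500.4 -137.9   38. ] 55.2
220 127 50 [ 508.4 -138.    50. ] 63.0
350 142 45 [ 511.8 -194.9   45. ] 56.1
350 142 38 [ 511.3 -197.2   38. ] 55.2
350 127 50 [ 518.2 -191.6   50. ] 63.0
```

```bash
python3 -m inch '[{"gripper":0.04,"tx":0.004,"ty":0,"tz":0.003,"spin":0},{"gripper":0.04,"tx":0.004,"ty":0,"tz":0.003,"spin":0},{"gripper":0.04,"tx":0.003,"ty":0,"tz":0,"spin":0},{"gripper":0.04,"tx":0.001,"ty":0,"tz":-0.002,"spin":0},{"gripper":0.04,"tx":0.001,"ty":0,"tz":-0.003,"spin":0},{"gripper":0.04,"tx":0.001,"ty":0,"tz":-0.002,"spin":0},{"gripper":0.04,"tx":0.001,"ty":0,"tz":-0.002,"spin":0},{"gripper":0.04,"tx":0.002,"ty":0,"tz":-0.002,"spin":0}]' 25
python3 look2.py "[1.3,1.5]" w16 320
```

```text
clock: 25.65
eef_pos: [463.2, -159.7, 45.2]
tcp_rot: [-3.139, 0.006, 0.181]
contact_force: [-10.9, -3.1, -1.1]
opening: 0.659
[ 463.2 -159.7   45.2] [-10.9  -3.1  -1.1] [-3.139  0.006  0.181]
tilt 1.36 back 13.2 up 23.8 lat 0.5 0.006
footlow [ 37.7 -10. ]
foothigh [49.3 44.8]
mouthlow [-22.9   2.9]
mouthhigh [-11.3  57.6]
25 along 44.2 perp 1.6
29 along 45.0 perp -2.3
```

View pics/w16.png

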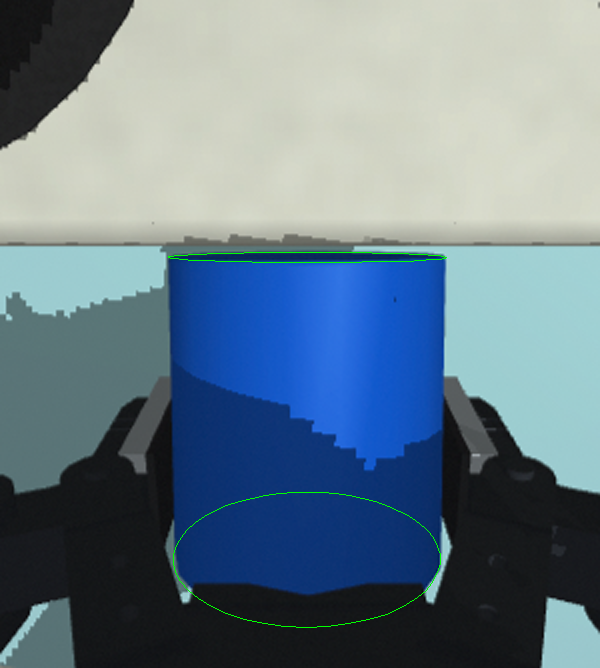

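```bash
python3 -m inch '[{"gripper":0.04,"tx":0.002,"ty":0,"tz":-0.003,"spin":0},{"gripper":0.04,"tx":0.002,"ty":0,"tz":-0.003,"spin":0},{"gripper":0.04,"tx":0.002,"ty":0,"tz":-0.003,"spin":0},{"gripper":0.04,"tx":0.003,"ty":0,"tz":-0.003,"spin":0},{"gripper":0.04,"tx":0.003,"ty":0,"tz":-0.002,"spin":0},{"gripper":0.04,"tx":0.003,"ty":0,"tz":-0.002,"spin":0},{"gripper":0.04,"tx":0.003,"ty":0,"tz":-0.002,"spin":0},{"gripper":0.04,"tx":0.004,"ty":0,"tz":-0.001,"spin":0}]' 25
python3 look2.py "[.8,1.0]" w17 320
```

```text
clock: 26.55
eef_pos: [484.5, -155.9, 64.4]
tcp_rot: [-3.139, 0.007, 0.182]
contact_force: [-13.3, -3.5, 8.3]
opening: 0.66
[ 484.5 -155.9   64.4] [-13.3  -3.5   8.3] [-3.139  0.007  0.182]
tilt 0.81 back 7.7 up 19.3 lat 0.6 0.006
footlow [ 11.  -22.3]
foothigh [49.5 18.4]
mouthlow [-34.   20.3]
mouthhigh [ 4.5 61. ]
25 along 40.5 perp 1.2
29 along 43.3 perp -1.7
```

View pics/w17.png

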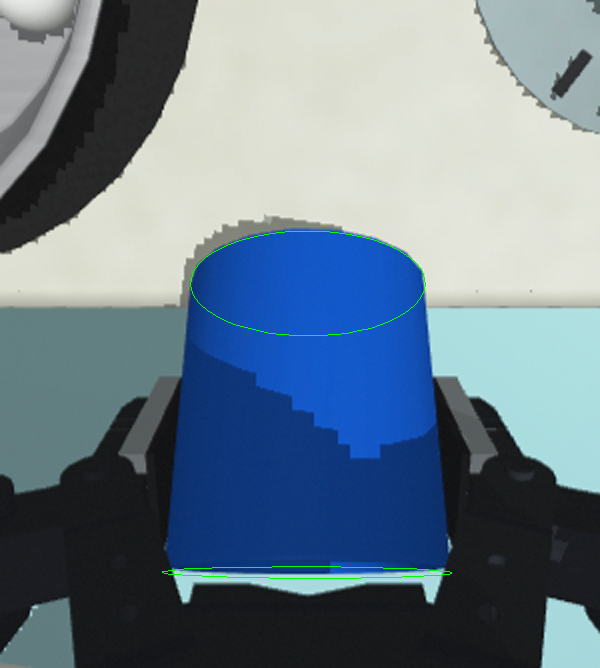

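```bash
python3 -m inch '[{"gripper":0.04,"tx":0.003,"ty":0,"tz":-0.002,"spin":0},{"gripper":0.04,"tx":0.003,"ty":0,"tz":-0.001,"spin":0},{"gripper":0.04,"tx":0.003,"ty":0,"tz":-0.001,"spin":0},{"gripper":0.04,"tx":0.003,"ty":0,"tz":-0.001,"spin":0},{"gripper":0.04,"tx":0.003,"ty":0,"tz":-0.001,"spin":0},{"gripper":0.04,"tx":0.003,"ty":0,"tz":0,"spin":0},{"gripper":0.04,"tx":0.003,"ty":0,"tz":0,"spin":0},{"gripper":0.04,"tx":0.002,"ty":0,"tz":0,"spin":0}]' 25
python3 look2.py "[.3,.5]" w18 320
```

```text
clock: 27.45
eef_pos: [507.3, -151.8, 70.3]
tcp_rot: [-3.139, 0.007, 0.182]
contact_force: [-10.0, -1.7, 4.5]
opening: 0.656
[ 507.3 -151.8   70.3] [-10.   -1.7   4.5] [-3.139  0.007  0.182]
tilt 0.44 back 2.5 up 17.9 lat 0.6 0.006
footlow [ -9.6 -22.1]
foothigh [41.   1.9]
mouthlow [-36.1  34. ]
mouthhigh [14.5 57.9]
25 along 38.5 perp -0.8
29 along 42.1 perp -2.5
```

View pics/w18.png

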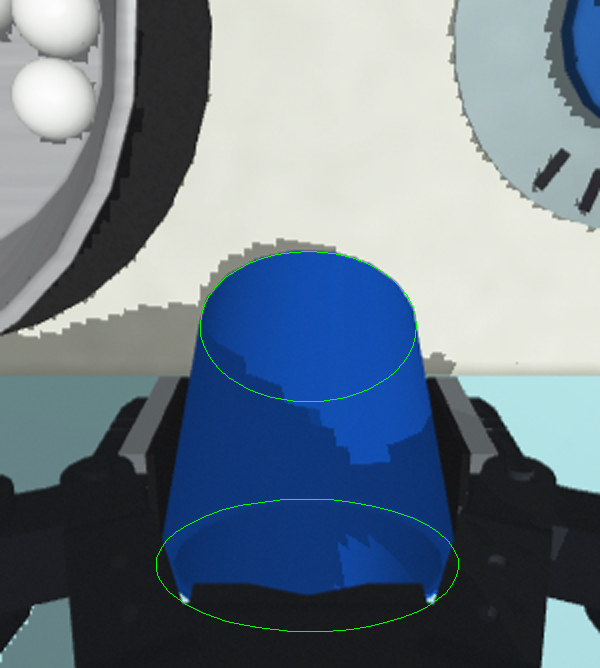

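```bash
python3 -m inch '[{"gripper":0.04,"tx":0.002,"ty":0,"tz":0,"spin":0},{"gripper":0.04,"tx":0.002,"ty":0,"tz":0,"spin":0},{"gripper":0.04,"tx":0.002,"ty":0,"tz":0,"spin":0},{"gripper":0.04,"tx":0.003,"ty":0,"tz":0,"spin":0},{"gripper":0.04,"tx":0.003,"ty":0,"tz":0,"spin":0},{"gripper":0.04,"tx":0.002,"ty":0,"tz":0.001,"spin":0},{"gripper":0.04,"tx":0.002,"ty":0,"tz":0,"spin":0},{"gripper":0.04,"tx":0,"ty":0,"tz":0,"spin":0}]' 25
python3 look2.py "[.1,.3]" w19 320
```

```text
clock: 28.35
eef_pos: [525.5, -149.2, 70.2]
tcp_rot: [-3.141, 0.002, 0.181]
contact_force: [-4.5, -0.4, 5.0]
opening: 0.659
[ 525.5 -149.2   70.2] [-4.5 -0.4  5. ] [-3.141e+00  2.000e-03  1.810e-01]
tilt 0.28 back 0.1 up 18.2 lat 0.6 0.007
footlow [-18.1 -19.5]
foothigh [35.7 -3.7]
mouthlow [-35.5  40. ]
mouthhigh [18.3 55.8]
25 along 37.6 perp -1.8
29 along 41.4 perp -3.0
```

```bash
python3 -m inch '[{"gripper":0.04,"tx":-0.005,"ty":0,"tz":-0.008,"spin":0},{"gripper":0.04,"tx":-0.015,"ty":0,"tz":-0.005,"spin":0},{"gripper":0.04,"tx":-0.025,"ty":0,"tz":0,"spin":0},{"gripper":0.04,"tx":-0.025,"ty":0,"tz":0,"spin":0},{"gripper":0.04,"tx":-0.025,"ty":0,"tz":0.01,"spin":0},{"gripper":0.04,"tx":-0.015,"ty":0,"tz":0.02,"spin":0},{"gripper":0.04,"tx":0,"ty":0,"tz":0.02,"spin":0},{"gripper":0.04,"tx":0,"ty":0,"tz":0.01,"spin":0}]' 25
python3 look2.py "[.1,.3]" w19 320
```

```text
clock: 29.25
eef_pos: [416.7, -169.2, 22.7]
tcp_rot: [-3.141, 0.001, 0.18]
contact_force: [-0.4, 0.2, -1.2]
opening: 0.658
[ 416.7 -169.2   22.7] [-0.4  0.2 -1.2] [-3.141e+00  1.000e-03  1.800e-01]
tilt 0.29 back 0.1 up 18.3 lat 0.6 0.007
footlow [-17.7 -19.5]
foothigh [35.9 -3.3]
mouthlow [-35.7  39.9]
mouthhigh [17.9 56.1]
25 along 37.5 perp -1.8
29 along 41.3 perp -3.0
```

Now I'll press the foot onto the bench so it flattens itself, then check.

```bash
python3 -m inch '[{"gripper":0.04,"tx":0,"ty":0,"tz":0.002,"spin":0},{"gripper":0.04,"tx":0,"ty":0,"tz":0.002,"spin":0},{"gripper":0.04,"tx":0,"ty":0,"tz":0.002,"spin":0},{"gripper":0.04,"tx":0,"ty":0,"tz":0.001,"spin":0},{"gripper":0.04,"tx":0,"ty":0,"tz":0.001,"spin":0},{"gripper":0.04,"tx":0,"ty":0,"tz":0.001,"spin":0},{"gripper":0.04,"tx":0,"ty":0,"tz":0,"spin":0},{"gripper":0.04,"tx":0,"ty":0,"tz":0,"spin":0}]' 20
python3 look2.py "[.1,.3]" w19 320
```

```text
clock: 30.15
eef_pos: [422.6, -170.1, 17.0]
tcp_rot: [3.138, -0.007, 0.181]
contact_force: [5.8, 6.5, 24.7]
opening: 0.664
[ 422.6 -170.1   17. ] [ 5.8  6.5 24.7] [ 3.138 -0.007  0.181]
tilt 0.22 back -0.2 up 20.8 lat 0.5 0.009
footlow [-20.8 -15.5]
foothigh [33.8 -3.3]
mouthlow [-34.3  45. ]
mouthhigh [20.3 57.2]
25 along 35.0 perp -1.1
29 along 38.9 perp -2.0
```

```bash
python3 -m inch '[{"gripper":0.04,"tx":0.001,"ty":0,"tz":0,"spin":0},{"gripper":0.04,"tx":0.001,"ty":0,"tz":0,"spin":0},{"gripper":0.04,"tx":0.001,"ty":0,"tz":0.001,"spin":0},{"gripper":0.04,"tx":0.001,"ty":0,"tz":0,"spin":0},{"gripper":0.04,"tx":0.001,"ty":0,"tz":0.001,"spin":0},{"gripper":0.04,"tx":0.001,"ty":0,"tz":0,"spin":0},{"gripper":0.04,"tx":0.001,"ty":0,"tz":0,"spin":0},{"gripper":0.04,"tx":0.001,"ty":0,"tz":0,"spin":0}]' 20
python3 look2.py "[.1,.3]" w20 320
```

```text
clock: 31.05
eef_pos: [427.6, -168.9, 13.6]
tcp_rot: [3.139, -0.002, 0.182]
contact_force: [-3.2, -5.1, 6.7]
opening: 0.658
[ 427.6 -168.9   13.6] [-3.2 -5.1  6.7] [ 3.139e+00 -2.000e-03  1.820e-01]
tilt 0.08 back -0.9 up 20.6 lat 0.7 0.012
footlow [-26.2 -12.7]
foothigh [29.6 -8. ]
mouthlow [-31.3  49.1]
mouthhigh [24.5 53.8]
25 along 35.3 perp -1.2
29 along 39.3 perp -1.6
```

View pics/w20.png

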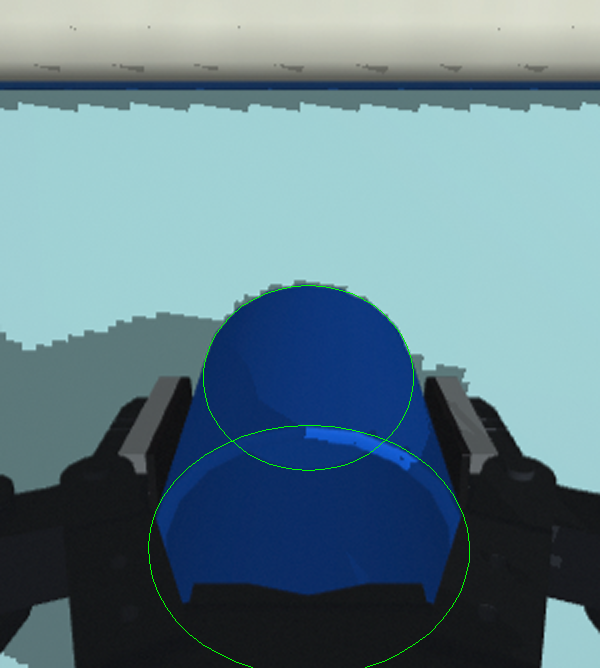

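```bash
python3 -m inch '[{"gripper":0.04,"tx":0.001,"ty":0,"tz":0,"spin":0},{"gripper":0.04,"tx":0.001,"ty":0,"tz":0,"spin":0},{"gripper":0.06,"tx":0,"ty":0,"tz":0,"spin":0},{"gripper":0.066,"tx":0,"ty":0,"tz":0,"spin":0},{"gripper":0.08,"tx":0,"ty":0,"tz":0,"spin":0},{"gripper":0.08,"tx":0,"ty":0,"tz":0,"spin":0},{"gripper":0.08,"tx":0,"ty":0,"tz":0,"spin":0},{"gripper":0.08,"tx":0,"ty":0,"tz":0,"spin":0}]' 20
python3 look2.py "[0.,.2]" w21 330
```

```text
clock: 31.95
eef_pos: [428.0, -167.4, 12.2]
tcp_rot: [-3.142, 0.0, 0.181]
contact_force: [-0.4, -0.6, -0.4]
opening: 0.937
[ 428.  -167.4   12.2] [-0.4 -0.6 -0.4] [-3.142  0.     0.181]
tilt -0.01 back 1.8 up 17.6 lat 1.4 0.006
footlow [-26.5 -13.1]
foothigh [ 29.5 -13.6]
mouthlow [-25.9  48.9]
mouthhigh [30.1 48.4]
25 along 38.3 perp 1.9
29 along 42.3 perp 1.9
```

View pics/w21.png

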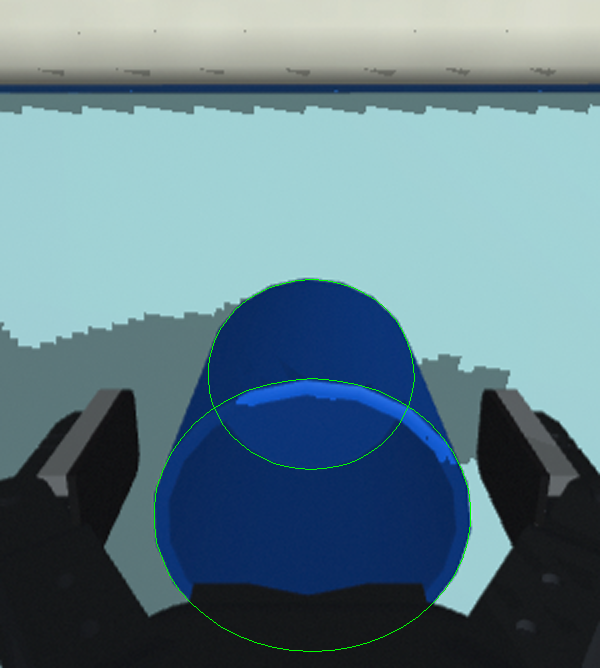

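The cup stands upright (fitted tilt -0.01) and is released. Next: rise, go above the knob and measure it.

```bash
python3 -m inch '[{"gripper":0.085,"tx":0,"ty":0,"tz":-0.008,"spin":0},{"gripper":0.085,"tx":0,"ty":0,"tz":-0.016,"spin":0},{"gripper":0.085,"tx":0,"ty":0,"tz":-0.025,"spin":0},{"gripper":0.085,"tx":0,"ty":0,"tz":-0.03,"spin":0},{"gripper":0.085,"tx":0,"ty":0,"tz":-0.035,"spin":0},{"gripper":0.085,"tx":0,"ty":0,"tz":-0.035,"spin":0},{"gripper":0.085,"tx":0,"ty":0,"tz":-0.02,"spin":0},{"gripper":0.085,"tx":0,"ty":0,"tz":-0.01,"spin":0}]' 20
python3 - <<'E'
from h import *
out=[]
s=sense();print(s["eef_pos"],s["tcp_rot"])
for n,b in (("side",(150,350,80,240)),("wrist",(0,512,0,384))):
    f=grab_frame(n); x0,x1,y0,y1=b; out.append(cv2.resize(f["pixels"][y0:y1,x0:x1,::-1],(400,320),interpolation=2))
cv2.imwrite("pics/k1.png",np.hstack(out))
E
```

```text
clock: 32.85
eef_pos: [428.8, -167.8, 193.8]
tcp_rot: [3.14, -0.003, 0.181]
contact_force: [-0.5, -0.6, 0.5]
opening: 0.998
[ 428.81535044 -167.77562009  193.79668983] [ 3.13972270e+00 -3.01422964e-03  1.80933159e-01]
```

View pics/k1.png

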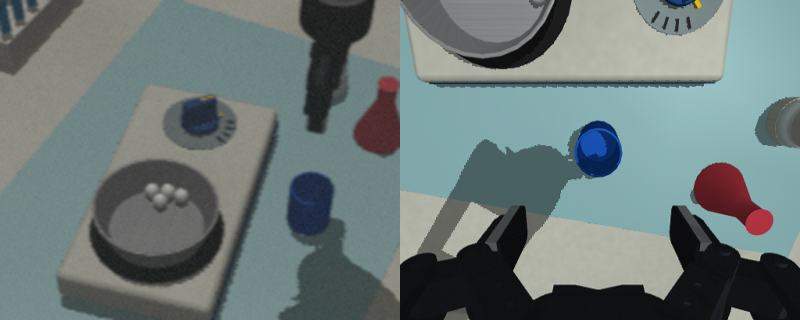

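```bash
python3 -m inch '[{"gripper":0.085,"tx":0.02,"ty":0.015,"tz":0,"spin":0},{"gripper":0.085,"tx":0.035,"ty":0.025,"tz":0,"spin":0},{"gripper":0.085,"tx":0.035,"ty":0.025,"tz":0,"spin":0},{"gripper":0.085,"tx":0.02,"ty":0.015,"tz":0,"spin":0},{"gripper":0.085,"tx":0,"ty":0,"tz":0,"spin":-8.59},{"gripper":0.085,"tx":0,"ty":0,"tz":0,"spin":-8.59},{"gripper":0.085,"tx":0,"ty":0,"tz":0,"spin":-8.59},{"gripper":0.085,"tx":0,"ty":0,"tz":0,"spin":-8.59}]' 20
python3 - <<'E'
from h import *
grab_frame("wrist")
f=grab_frame("wrist");s=sense();print(s["eef_pos"].round(1),s["tcp_rot"].round(3))
cv2.imwrite("pics/k2.png",f["pixels"][:,:,::-1])
for d in masks_of("wrist","selector"): print(d["conf"],d["centre"],d["pixels"].sum(),ray(d["centre"][::-1],f,75).round(1))
E
```

```text
clock: 33.75
eef_pos: [549.7, -226.0, 189.1]
tcp_rot: [-3.139, 0.001, 0.787]
contact_force: [-1.8, 0.6, -0.6]
opening: 0.993
[ 549.7 -226.   189.4] [-3.139e+00  1.000e-03  7.830e-01]
0.6 [128.2, 302.0] 3043 [ 614.3 -216.8   75. ]
```

View pics/k2.png

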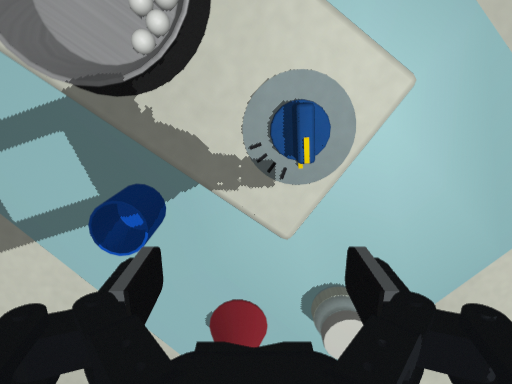

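Run:
```python
from h import *
f=grab_frame("wrist");s=sense();x0,x1,y0,y1=235,365,60,200
b=cv2.resize(f["pixels"][y0:y1,x0:x1,::-1],None,fx=4,fy=4,interpolation=2)
def ln(P,c): cv2.polylines(b,[np.int32((proj(P,f)-[x0,y0]+.5)*4)],True,c,1)
k=(609.3,-220.0)
for k,c in (((609.3,-220.0),(0,255,0)),((611,-219),(0,0,255))):
  ln(cyl(*k,[(26,61)]),c)
for a,c in ((.92,(0,255,0)),(.86,(255,0,255)),(.98,(0,255,255))):
    d=np.array([np.cos(a),np.sin(a)]);n=np.array([-d[1],d[0]])
    ln(np.array([[*(np.array((611,-219))+i*23*d+j*7*n),91] for i,j in((1,1),(1,-1),(-1,-1),(-1,1))]),c)
cv2.imwrite("pics/k3.png",b)
```

```text
(no output)
```

View pics/k3.png

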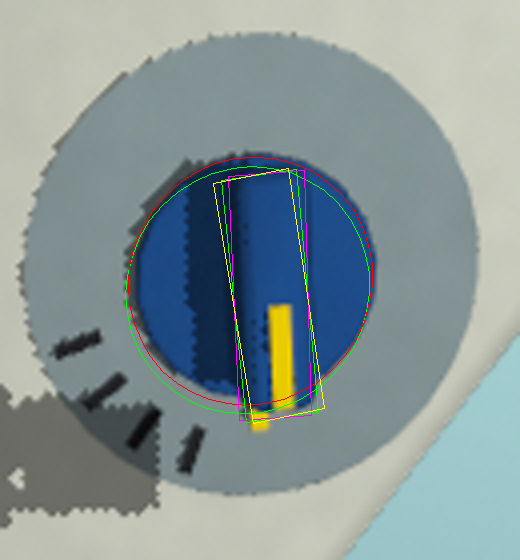

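```bash
python3 -m inch '[{"gripper":0.085,"tx":0,"ty":0,"tz":0.01,"spin":-4.4},{"gripper":0.06,"tx":0.01,"ty":0.01,"tz":0.02,"spin":0},{"gripper":0.06,"tx":0.015,"ty":0.015,"tz":0.02,"spin":0},{"gripper":0.06,"tx":0.015,"ty":0.0125,"tz":0.01,"spin":0},{"gripper":0.06,"tx":0.005,"ty":0.005,"tz":0,"spin":0},{"gripper":0.06,"tx":0,"ty":0,"tz":0,"spin":0},{"gripper":0.06,"tx":0,"ty":0,"tz":0,"spin":0},{"gripper":0.06,"tx":0,"ty":0,"tz":0,"spin":0}]' 20
python3 - <<'E'
from h import *
f=grab_frame("wrist");s=sense();print(s["eef_pos"].round(1),s["tcp_rot"].round(3))
b=f["pixels"][:,:,::-1].copy()
cv2.polylines(b,[np.int32(proj(cyl(611.5,-219.3,[(26,61)]),f)+.5)],True,(0,255,0),1)
for r in(-5,20,): pass
cv2.imwrite("pics/k4.png",cv2.resize(b[150:384,100:410],None,fx=2.4,fy=2.4))
E
```

```text
clock: 34.75
eef_pos: [611.7, -220.4, 132.0]
tcp_rot: [3.141, -0.0, 0.856]
contact_force: [0.5, 0.4, -0.3]
opening: 0.705
[ 611.8 -220.4  132. ] [ 3.141 -0.     0.857]
```

View pics/k4.png

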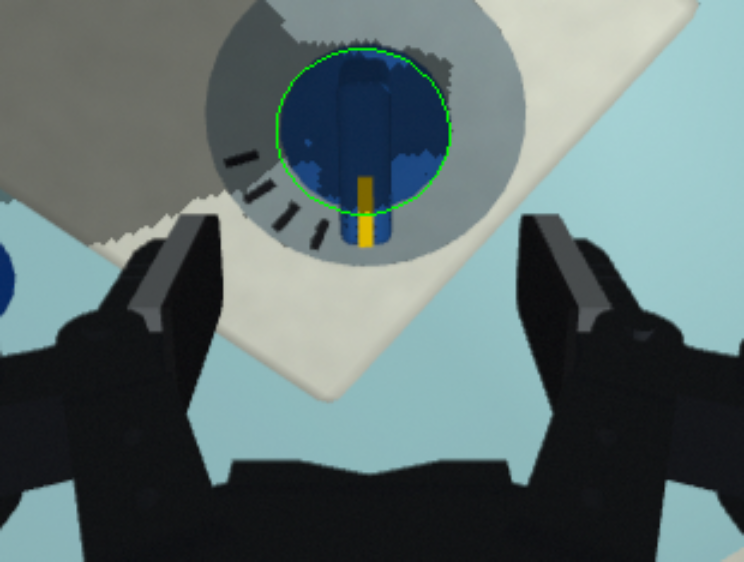

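```bash
python3 -m inch '[{"gripper":0.06,"tx":0.002,"ty":-0.001,"tz":0.01,"spin":0},{"gripper":0.06,"tx":0,"ty":0,"tz":0.015,"spin":0},{"gripper":0.06,"tx":0,"ty":0,"tz":0.015,"spin":0},{"gripper":0.06,"tx":0,"ty":0,"tz":0.012,"spin":0},{"gripper":0.06,"tx":0,"ty":0,"tz":0.008,"spin":0},{"gripper":0.06,"tx":0,"ty":0,"tz":0.005,"spin":0},{"gripper":0.06,"tx":0,"ty":0,"tz":0,"spin":0},{"gripper":0.06,"tx":0,"ty":0,"tz":0,"spin":0}]' 20
python3 -m inch '[{"gripper":0.04,"tx":0,"ty":0,"tz":0,"spin":0},{"gripper":0.03,"tx":0,"ty":0,"tz":0,"spin":0},{"gripper":0.02,"tx":0,"ty":0,"tz":0,"spin":0},{"gripper":0.005,"tx":0,"ty":0,"tz":0,"spin":0},{"gripper":0.005,"tx":0,"ty":0,"tz":0,"spin":0},{"gripper":0.005,"tx":0,"ty":0,"tz":0,"spin":0},{"gripper":0.005,"tx":0,"ty":0,"tz":0,"spin":0},{"gripper":0.005,"tx":0,"ty":0,"tz":0,"spin":0}]' 40
python3 -c "
from rig import sense
s=sense();print(s['wrist_torque'],s['contact_force'],s['tcp_rot'],s['qpos'])"
```

```text
clock: 35.6
eef_pos: [613.0, -218.0, 66.5]
tcp_rot: [3.141, -0.0, 0.857]
contact_force: [-0.9, 0.7, -0.7]
opening: 0.701
clock: 36.4
eef_pos: [612.6, -217.6, 66.8]
tcp_rot: [-3.141, -0.0, 0.857]
contact_force: [-1.9, 2.4, 6.8]
opening: 0.152
[ 0.38358267  0.35375393 -0.02619018] [-1.86044489  2.35561004  6.79329155] [-3.14115173e+00 -1.07888208e-04  8.57467547e-01] [-3.43827841e-01  5.73607341e-01  1.69286501e+00  3.38405226e-04
  8.75492537e-01  3.69284079e-01]
```

```bash
python3 -m inch '[{"gripper":0.005,"tx":0,"ty":0,"tz":0,"spin":3},{"gripper":0.005,"tx":0,"ty":0,"tz":0,"spin":4},{"gripper":0.005,"tx":0,"ty":0,"tz":0,"spin":4},{"gripper":0.005,"tx":0,"ty":0,"tz":0,"spin":4},{"gripper":0.005,"tx":0,"ty":0,"tz":0,"spin":4},{"gripper":0.005,"tx":0,"ty":0,"tz":0,"spin":2},{"gripper":0.005,"tx":0,"ty":0,"tz":0,"spin":0},{"gripper":0.005,"tx":0,"ty":0,"tz":0,"spin":0}]' 40
python3 -c "
from rig import sense
s=sense();print(s['wrist_torque'],s['contact_force'],s['tcp_rot'],s['qpos'])"
```

```text
clock: 37.2
eef_pos: [613.0, -218.2, 66.8]
tcp_rot: [3.141, -0.0, 0.492]
contact_force: [-1.2, -0.9, 6.3]
opening: 0.153
[-0.139457    0.24139984 -0.05744942] [-1.21893591 -0.94553246  6.28784343] [ 3.14084585e+00 -4.36945029e-04  4.92160651e-01] [-3.44126250e-01  5.73822574e-01  1.69240875e+00 -2.29715495e-04
  8.74514240e-01  7.34656847e-01]
```

```bash
python3 -m inch '[{"gripper":0.005,"tx":0,"ty":0,"tz":0,"spin":3},{"gripper":0.005,"tx":0,"ty":0,"tz":0,"spin":3},{"gripper":0.005,"tx":0,"ty":0,"tz":0,"spin":3},{"gripper":0.005,"tx":0,"ty":0,"tz":0,"spin":3},{"gripper":0.005,"tx":0,"ty":0,"tz":0,"spin":3},{"gripper":0.005,"tx":0,"ty":0,"tz":0,"spin":2.2},{"gripper":0.005,"tx":0,"ty":0,"tz":0,"spin":0},{"gripper":0.005,"tx":0,"ty":0,"tz":0,"spin":0}]' 40
python3 - <<'E'
from h import *
s=sense();print(s['wrist_torque'],s['contact_force'],s['tcp_rot'])
f=grab_frame("wrist");cv2.imwrite("pics/k5.png",cv2.resize(f["pixels"][150:384,100:410,::-1],None,fx=2.4,fy=2.4))
E
```

```text
clock: 38.0
eef_pos: [613.2, -218.7, 66.8]
tcp_rot: [3.14, -0.001, 0.193]
contact_force: [-1.4, -4.1, 5.1]
opening: 0.157
[-0.70873778  0.16973943 -0.01823029] [-1.43741843 -4.1388363   5.13904389] [ 3.14023453e+00 -8.99946168e-04  1.92878243e-01]
```

View pics/k5.png

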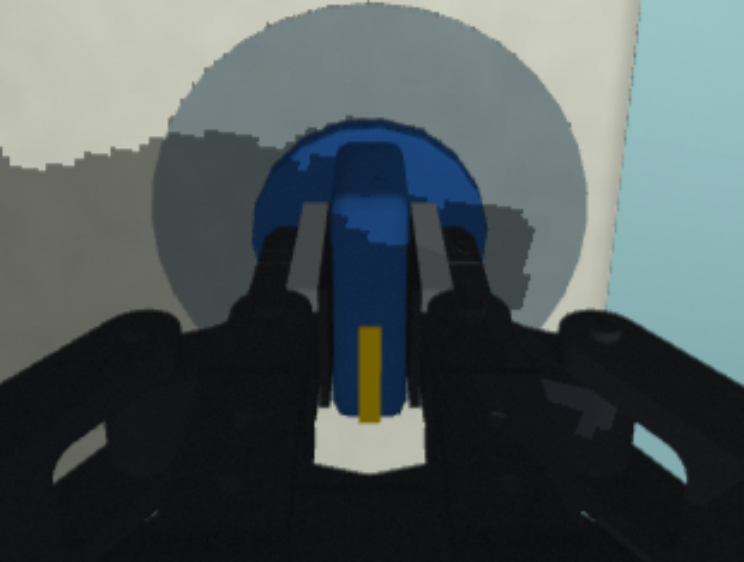

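```bash
python3 -m inch '[{"gripper":0.005,"tx":0,"ty":0,"tz":0,"spin":3},{"gripper":0.005,"tx":0,"ty":0,"tz":0,"spin":3},{"gripper":0.005,"tx":0,"ty":0,"tz":0,"spin":3},{"gripper":0.005,"tx":0,"ty":0,"tz":0,"spin":3},{"gripper":0.005,"tx":0,"ty":0,"tz":0,"spin":3},{"gripper":0.005,"tx":0,"ty":0,"tz":0,"spin":2.2},{"gripper":0.005,"tx":0,"ty":0,"tz":0,"spin":0},{"gripper":0.005,"tx":0,"ty":0,"tz":0,"spin":0}]' 40
python3 - <<'E'
from h import *
s=sense();print(s['wrist_torque'],s['contact_force'],s['tcp_rot'])
out=[]
for n,b in (("wrist",(100,412,150,384)),("side",(140,340,80,230)),("top",(230,430,100,250))):
    f=grab_frame(n); x0,x1,y0,y1=b; out.append(cv2.resize(f["pixels"][y0:y1,x0:x1,::-1],(400,300),interpolation=2))
cv2.imwrite("pics/k6.png",np.vstack([np.hstack(out[:2]),np.hstack([out[2],out[2]*0])]))
E
```

```text
clock: 38.85
eef_pos: [613.2, -219.2, 66.8]
tcp_rot: [3.14, -0.001, -0.107]
contact_force: [-0.8, -5.6, 4.4]
opening: 0.157
[-1.17038189  0.22225774 -0.01878537] [-0.82729347 -5.59318759  4.40093156] [ 3.13985913e+00 -1.43751091e-03 -1.07162626e-01]
```

View pics/k6.png

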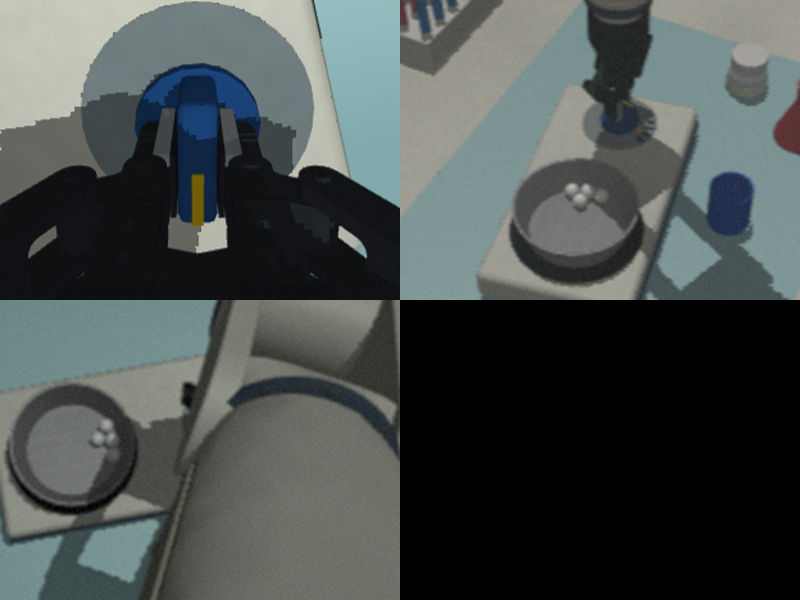

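Run:
```python
from h import *
f=grab_frame("side"); 
for t in("reagent_bottle","flask","sample_jar","cup_mid"):
    print(t,[(round(d["conf"],2),np.round(d["centre"])[::-1].tolist()) for d in masks_of("side",t)])
# cup upright overlay
cv2.imwrite("pics/e1.png",cv2.resize(f["pixels"][:,:,::-1],None,fx=1.5,fy=1.5))
s=sense(); print(s["clock"],s["tcp_rot"],s["wrist_torque"],s["opening"])
```

```text
reagent_bottle [(0.77, [208.0, 331.0])]
flask [(0.75, [338.0, 139.0]), (0.54, [230.0, 182.0])]
sample_jar [(0.66, [313.0, 114.0])]
cup_mid [(0.75, [304.0, 180.0]), (0.72, [175.0, 260.0])]
39.25 [ 3.13983604e+00 -1.41292169e-03 -1.07048003e-01] [-1.15033550e+00  2.50655450e-01  8.11913723e-05] 0.15646074888929865
```

View pics/e1.png

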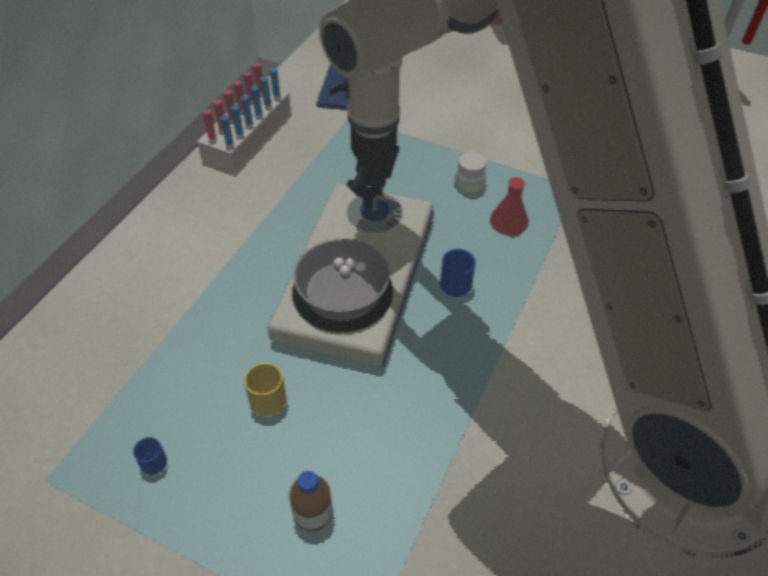

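The picture shows the balls at (347,266) in the bowl and the blue cup upright at (458,272). The bottle, flask and jar are where they started, and the gripper is on the knob. Handing in.

```bash
python3 -c "
from rig import sign_off
print(sign_off())"
```

```text
the job is handed in; nothing more can be done
None
```

I tipped the four balls into the bowl, stood the empty cup upright on the bench, then turned the knob to what I measure as its third click. I handed in at 39 s, still gripping it. The moves can't tilt the tool, so I tipped the cup by levering it against the bowl rim. To right it, I laid it on its side, gripped it again near the mouth and swung its foot down over the mill's edge.

**Last checks**
- **Balls and cup:** The side view shows all four balls in the bowl. The cup stands free beside the mill, with a fitted tilt of about 0 just after release.
- **Bystanders:** Side-view mask centres of the bottle, flask and jar are within about 3 pixels of where they started.
- **Knob:** The jaws turned 0.964 rad from an estimated start of 0.13, so it reads about 1.09 rad (third stop 1.1). The twisting torque there is about 0, as expected when resting in a stop.

**Not confirmed or in disagreement**
- **Pointer:** I couldn't see the pointer against the dial marks at the end, because the gripper hid it. The click count rests on the measured angle and torque.
- **Sideways load:** A force of about 6 N and a moment of about 1.2 N m remained at the wrist while gripping the knob.
- **Position fits:** The side and top views put the mill 5–6 mm apart along y. I set the knob position from the wrist view.

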